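# Fit the blue stripper plate on the inclined press die and select it with the stylus

## Task

Set up the blue die: lay the aluminium plate with the blue handle flat on the sloping blue die block, its edges flush with the block's edges all round, and let go of it. Then take the orange stylus and use it to flip the blue rocker on the grey selection box fully over (never touch the box with the gripper), and put the stylus back lying in both notches of its cradle. Leave the other rockers as they are, and the yellow-handled plate, the oval blank, the small steel block and the amber bottle where they are.

Things in the scene. Friction and masses are not known exactly. Their poses are not given: they have to be found in the camera images.
- plate_blue: loose aluminium plate 100 (x) x 80 (y) x 10 mm, 0.2 to 0.4 kg, flat on the table; on its middle a blue grip block 40 (x) x 22 (y) mm, 34 mm high (top 44 mm above the underside). Dark ovals are only marks. Origin: centre of the underside, z up through the grip block. Either way round is right.
- plate_yellow: the same plate with a yellow grip block, lying flat on the table: not wanted now, leave it. Same origin and axes. The two plates may have swapped places.
- die: blue block fixed on a green sloping bed (150 x 130 mm). Origin: centre of its top face, 82 mm above the table; face 100 (x) x 80 (y) mm, as the plate. z: its normal, leaning 0.48 rad (27.5 deg) from vertical towards the robot; x runs up the slope, y level. 2.5 mm beyond the low (-x) edge a steel stop bar stands 5 mm proud of the face. Bed up to 105 mm high. Friction holds the plate.
- console: grey selection box 80 (x) x 130 (y) x 50 mm fixed on the table. Origin: centre of the underside. On top four rockers in a row along y: red at +39, yellow +13, blue -13, white -39 mm, each 38 (x) x 17 (y) mm, pivoting about y at x = 0, 56 mm above the table.
- rocker_blue_far (a point): point on the top face of the blue rocker, 14 mm from its pivot towards the box's +x end: press here. With the rocker off this end stands up (about 64 mm above the table) and goes down about 8 mm when flipped.
- rocker_blue (a joint): blue rocker: 0 off (+x end up), 0.56 rad fully over (+x end down). Stays where it is left; about 1.1 N on the raised end moves it.
- rocker_red (a joint): red rocker, same values, starts at 0; leave it
- rocker_yellow (a joint): yellow rocker, same values, starts at 0; leave it
- rocker_white (a joint): white rocker, same values, starts at 0; leave it
- stylus: loose stylus, about 80 g: orange square handle 90 x 16 x 16 mm, from its -x end a steel rod 8 mm thick with a ball tip of radius 4.5 mm, whose end is 105 mm from the origin. Origin: centre of the handle; -x points to the tip. Lies level in the cradle, tip towards the robot, axis 58 mm above the table.
- cradle: fixed grey cradle: base 110 (x) x 60 (y) x 8 mm, two notched posts 10 mm thick at x = -36 and +36 mm (62 mm free between). Notch floor 50 mm above the table, cheeks flaring up to 69 mm. Origin: centre of the underside; x along the stylus, whose origin lies 58 mm above this one.
- blank: bystander: oval aluminium blank 50 x 30 x 6 mm lying on the table between robot and bed. Origin: centre of the underside
- gauge_block: bystander: steel block 40 x 25 x 20 mm between robot and bed. Origin: centre of the underside
- oil_bottle: bystander: amber bottle, 60 mm thick, 160 mm tall, behind the bed. Origin: centre of the underside
There are look-alikes about, which are no part of the job. Of the things shaped like the stylus, the orange one is meant. Leave any green look-alike of the plate_blue alone.

How it is judged:
By the outcome, as a careful person would: the job done as asked, in the order asked, and still so for the second after the job is handed in, with the robot touching nothing.
It also fails if it takes over 64 s, if anything falls off the work surface, if the arm or the gripper's body presses on something with over 40 N, if the wrist force passes 120 N, or if a joint passes its speed limit or range.

## Robot

A 6-joint arm with a two-finger parallel gripper is mounted at the origin on the work surface. World frame = base frame: x ahead of the robot, y to its left, z up, the work surface at z = 0. Lengths are in m, angles in rad, forces in N, time in s.
With the tool pointing down it reaches from about 0.325 to 0.85 m from the base axis. Payload 15.5 kg.
Tool frame: the origin (TCP) lies between the finger pads; the fingertips stand 19 mm ahead of it and the grasp point (between the pads) is the TCP; z points along the fingers, y is the line along which they close (so a half turn about z gives the same grasp; the last joint's range is limited). The gripper opens to 91 mm and grips with 3 to 60 N. Pads are 32 mm wide; open, the fingers measure 118 mm over their backs; the gripper's body (76 mm by 178 mm) begins 60 mm behind the grasp point.
Start: joints at [1.133, 0.494, 1.345, -0, 1.302, -0.096], TCP at [0.209, 0.589, 0.233] pointing down, gripper open.
Joint ranges: [-2.91, 2.91], [-0.82, 2.16], [0.22, 2.67], [-1.22, 4.37], [0.12, 2.79], [-3.08, 3.08]. Speed limits (rad/s): [1.89, 1.89, 2.57, 3.01, 3.01, 3.01].

## Interface

Orientations are given as a unit quaternion [x, y, z, w].
In Python, from cell import env gives the robot as it stands. The module is installed in compiled form; this text tells all that it offers.
- The arm moves only by the tool carry_out, never from a script. Its argument "targets" is text: rows parted by semicolons, each of 6 numbers parted by spaces: the shift along the tool's x, y, z scaled (see below), then the turn, a rotation vector about the tool's x, y, z scaled (see below). In form: x y z wx wy wz; .... A call has 1 to 5 rows; each row is the pose to reach, as a shift and turn from the pose commanded when the call began, along the tool's axes at that moment; what a row does not reach only later rows make up. The controller multiplies each number of a shift by 0.6 m and each number of a turn by 90 degrees. A row lasts 1/10 s, in which the tool goes at most 50 mm and 8.59 degrees, less where a joint would pass 70% of its speed; a pose out of reach is approached as far as the arm can. A call with a number of a shift or a turn outside -1 to 1 is refused whole. A call with a gripper value outside its range is refused whole. "claw" is the opening, from -1 (shut) to 1 (fully open), set as the call begins (left out, the last holds). The fingers move at their own pace and stop on an object; "force" is the grip in N (left out, the last holds). Time passes only in rows, so rows that repeat a pose let the fingers close. It gives the time, the measured TCP pose, the force, the opening and the grip force at its end, in the units of the state.
- env.get_state(): the state, without advancing time (a new reading comes with each control period).
- env.grab_frame(name): name is "scene" or "top" or "wrist"; returns the picture (400x640x3 uint8, blue, green, red); there is no depth.
- env.camera_params(name): a dict with "fx", "fy", "cx", "cy" (pixels), "D" ([k1, k2, p1, p2, k3] as OpenCV has them; the pictures are not rectified), "camera_from_world" (4x4, takes a point from world to camera coordinates); the wrist camera has in their place "T_tool_cam" (4x4, takes a point from camera to tool coordinates, whose origin is the TCP and whose axes are the flange's). Camera axes: x right, y down, z forward; pixel columns grow to the right and rows downward; lengths in m; the calibration is good to about 2 mm. A picture is of the moment at which its call begins: read the wrist's pose just before it. camera_params takes no time and is no camera call.
- env.finish_job(): hands the job in; it is judged then, once.
The state is a dict: "time_s": time; "joint_positions": joint angles; "dq": joint speeds; "joint_torque": joint torques, N m; "position": TCP position; "eef_rot": TCP orientation; "contact_force": force on the tool from outside, world axes, zero at the start; "wrist_torque": the same for the moment, N m; "finger_gap": finger opening in m; "gripper_force": force on a finger pad.
Only numpy, scipy, OpenCV 4.12 (cv2) and the standard library are available. Lean on these libraries where they do the work, as an engineer would, in place of code of your own. Each camera call takes 0.05 s, during which the arm holds its last target. There are 200 camera calls.

## Working session

There is one attempt and no reset: what is moved stays moved. The work goes in short steps, Python scripts to look and compute and a tool call to move; the robot and the scene stay as the last step left them, time stands still between calls to the robot, and variables do not carry over. Pictures are saved under pics/ and viewed, at most 10 in all, crops included, and the job is handed in when it is done.

Besides the shell and the picture viewer there is one more tool, called after "Emit:" as name(argument=value, ...), one argument or row to a line, values as JSON. carry_out: Moves the arm, as the interface text tells. Its arguments: {"type":"object","properties":{"targets":{"type":"string"},"claw":{"type":"number"},"force":{"type":"number"}},"required":["targets"]}

```bash
mkdir -p pics; python3 - <<'E'
from cell import env
import cv2,numpy as np
np.set_printoptions(precision=4,suppress=True)
s=env.get_state();print(s)
for n in("scene","top","wrist"):
    im=env.grab_frame(n);cv2.imwrite(f"pics/{n}0.png",im)
    print(n,env.camera_params(n))
E
```

```text
{'time_s': 0.0, 'joint_positions': array([ 1.1335,  0.4942,  1.3461,  0.    ,  1.3025, -0.0955]), 'dq': array([-0.0008,  0.0004, -0.0013,  0.0006,  0.0007, -0.0001]), 'joint_torque': array([ -0.0022, -87.8783, -38.1865,   0.0706,   0.0528,   0.    ]), 'position': array([0.2093, 0.5885, 0.2323]), 'eef_rot': array([ 0.1701,  0.9854, -0.0006, -0.0002]), 'contact_force': array([0.2659, 0.2351, 0.4371]), 'wrist_torque': array([0.0154, 0.0303, 0.0064]), 'gripper_force': 0.0, 'finger_gap': 0.0911922042487695}
scene {'fx': 368.9833662862609, 'fy': 368.9833662862609, 'cx': 317.8995732379058, 'cy': 206.406465630063, 'D': array([-0.0019,  0.    ,  0.    ,  0.    ,  0.    ]), 'camera_from_world': array([[-0.7003,  0.7138, -0.0014,  0.4134],
       [ 0.4443,  0.4344, -0.7835, -0.2015],
       [-0.5587, -0.5494, -0.6213,  1.4209],
       [ 0.    ,  0.    ,  0.    ,  1.    ]])}
top {'fx': 422.20629980887276, 'fy': 422.20629980887276, 'cx': 330.2563571752285, 'cy': 198.70019475711837, 'D': array([-0.0091,  0.    ,  0.    ,  0.    ,  0.    ]), 'camera_from_world': array([[-0.0381, -0.9993,  0.0007,  0.0137],
       [-0.9781,  0.0371, -0.2046,  0.5882],
       [ 0.2045, -0.0085, -0.9788,  1.0122],
       [ 0.    ,  0.    ,  0.    ,  1.    ]])}
wrist {'fx': 360.58710244650587, 'fy': 360.58710244650587, 'cx': 316.78604022124455, 'cy': 202.6214790774323, 'D': array([-0.0536,  0.    ,  0.    ,  0.    ,  0.    ]), 'T_tool_cam': array([[ 0.0007, -0.9591, -0.283 ,  0.08  ],
       [ 1.    ,  0.0005,  0.0007,  0.001 ],
       [-0.0006, -0.283 ,  0.9591, -0.152 ],
       [ 0.    ,  0.    ,  0.    ,  1.    ]])}
```

View pics/top0.png

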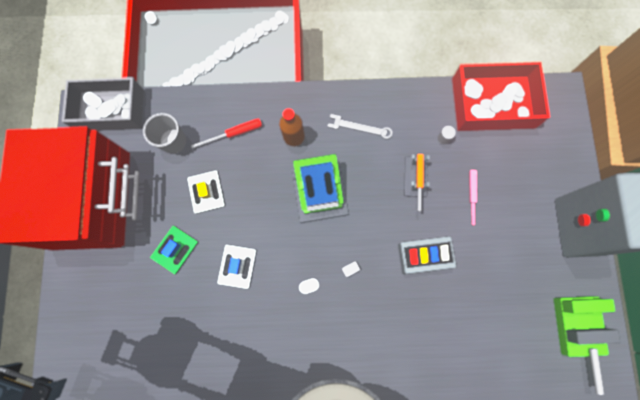

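View pics/scene0.png

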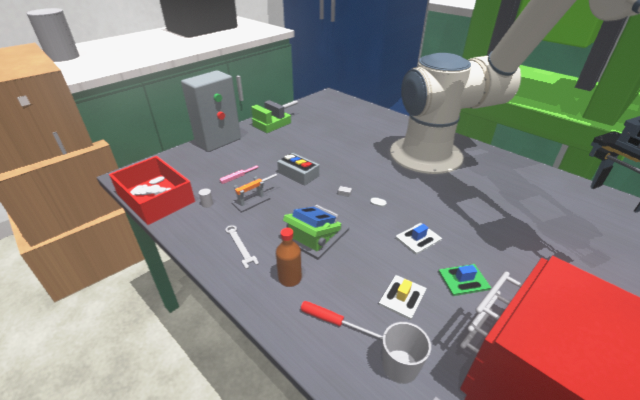

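The aluminium plate with the blue handle is at top-view pixel (237,267). The green look-alike is at (174,249) and the yellow-handled plate at (206,191). The die is at (320,187) and the console at (428,255). The orange stylus is at (420,180), with a pink look-alike at (473,195). The plate at (237,267) fits the description, being aluminium-coloured with a blue grip. I'll measure it now and confirm it in one crop.

```bash
cat > h.py <<'E'
import cv2,numpy as np
from cell import env
from scipy.spatial.transform import Rotation as R
np.set_printoptions(precision=4,suppress=True)
def cam(name,s=None):
    p=env.camera_params(name);K=np.array([[p['fx'],0,p['cx']],[0,p['fy'],p['cy']],[0,0,1]])
    if 'T_tool_cam' in p:
        s=s or env.get_state();T=np.eye(4);T[:3,:3]=R.from_quat(s['eef_rot']).as_matrix();T[:3,3]=s['position'];W=T@p['T_tool_cam']
    else: W=np.linalg.inv(p['camera_from_world'])
    return K,np.array(p['D']),W
def rays(c,px):
    K,D,W=c;u=cv2.undistortPoints(np.array(px,float).reshape(-1,1,2),K,D).reshape(-1,2)
    return W[:3,3],np.c_[u,np.ones(len(u))]@W[:3,:3].T
def onplane(c,px,z=0,n=(0,0,1),p0=None):
    o,d=rays(c,px);n=np.array(n,float);p0=np.array([0,0,z]) if p0 is None else p0
    return o+d*(((p0-o)@n)/(d@n))[:,None]
def proj(c,P):
    K,D,W=c;M=np.linalg.inv(W);return cv2.projectPoints(np.array(P,float).reshape(-1,1,3),cv2.Rodrigues(M[:3,:3])[0],M[:3,3],K,D)[0].reshape(-1,2)
def mask(im,lo,hi,roi=None):
    m=cv2.inRange(cv2.cvtColor(im,cv2.COLOR_BGR2HSV),np.array(lo),np.array(hi))
    if roi: k=np.zeros_like(m);x0,y0,x1,y1=roi;k[y0:y1,x0:x1]=255;m&=k
    return m
def big(m): return max(cv2.findContours(m,0,cv2.CHAIN_APPROX_NONE)[0],key=cv2.contourArea)
def cent(c): M=cv2.moments(c);return [M['m10']/M['m00'],M['m01']/M['m00']]
def rect(c,cont,z):   # rectangle on a level plane, from contour: centre, sizes, yaw of long side
    P=onplane(c,cont.reshape(-1,2),z)[:,:2];(x,y),(w,h),a=cv2.minAreaRect((P*1000).astype(np.float32))
    if w<h:w,h,a=h,w,a+90
    return np.array([x,y])/1000,(w,h),(a+90)%180-90
def go(target_p,target_R,s=None):  # shift and turn in move units
    s=s or env.get_state();Rt=R.from_quat(s['eef_rot'])
    return Rt.inv().apply(np.array(target_p)-s['position'])/.6,(Rt.inv()*target_R).as_rotvec()/(np.pi/2)
E
python3 - <<'E'
from h import *
im=cv2.imread('pics/top0.png');c=cam('top')
def rep(n,lo,hi,roi,z):
    k=big(mask(im,lo,hi,roi));print(n,'px',np.array(cent(k)),'area',cv2.contourArea(k),'centre',onplane(c,[cent(k)],z)[0],'rect',rect(c,k,z))
rep('plate',(0,0,190),(179,50,255),(205,235,265,300),.01)
rep('plategrip',(100,120,80),(130,255,255),(215,245,262,290),.044)
rep('diegreen',(45,100,80),(75,255,255),(280,140,360,225),.09)
rep('dieblue',(100,100,60),(130,255,255),(290,150,350,220),.082)
rep('orange',(5,120,120),(20,255,255),(405,145,435,220),.066)
for n,lo,hi in(('red',(0,150,100),(5,255,255)),('yel',(22,120,120),(32,255,255)),('blue',(100,120,60),(130,255,255)),('white',(0,0,200),(179,50,255))):
    rep(n,lo,hi,(395,232,465,275),.06)
for n,r in(('crop1',(140,160,380,310)),('crop2',(390,140,490,290))):pass
a=cv2.resize(im[145:295,150:360],None,fx=3.8,fy=3.8,interpolation=3)[:, :790]
cv2.imwrite('pics/c1.png',a)
b=cv2.resize(im[140:290,385:485],None,fx=4,fy=4,interpolation=3);cv2.imwrite('pics/c2.png',b)
E
```

```text
plate px [236.2074 266.265 ] area 1261.0 centre [0.4302 0.2401 0.01  ] rect (array([0.4308, 0.2401]), (104.22264862060547, 84.3815689086914), -11.3321533203125)
plategrip px [233.5398 265.4845] area 123.5 centre [0.4304 0.2394 0.044 ] rect (array([0.4303, 0.2393]), (35.52925491333008, 25.246559143066406), -10.918495178222656)
diegreen px [316.5725 175.2598] area 655.0 centre [0.6433 0.0235 0.09  ] rect (array([0.6234, 0.0192]), (137.3470916748047, 110.06939697265625), 7.44305944442749)
dieblue px [318.8365 183.7563] area 1139.5 centre [0.6232 0.0187 0.082 ] rect (array([0.6235, 0.0185]), (100.28340911865234, 79.33495330810547), 7.475200653076172)
orange px [420.1299 170.3814] area 59.0 centre [ 0.6526 -0.2419  0.066 ] rect (array([ 0.6527, -0.2403]), (88.43052673339844, 18.04299545288086), -4.772758483886719)
red px [413.311  256.2216] area 97.0 centre [ 0.4353 -0.2085  0.06  ] rect (array([ 0.4356, -0.2083]), (39.494842529296875, 18.105567932128906), 2.0439555644989014)
yel px [423.7797 254.9237] area 118.0 centre [ 0.4375 -0.2347  0.06  ] rect (array([ 0.4374, -0.2348]), (40.038150787353516, 21.16724395751953), 1.7682557106018066)
blue px [434.0089 253.7545] area 112.0 centre [ 0.4394 -0.2603  0.06  ] rect (array([ 0.4389, -0.2602]), (39.95265197753906, 19.85376739501953), -4.920722961425781)
white px [428.7836 267.5138] area 162.5 centre [ 0.4063 -0.2444  0.06  ] rect (array([ 0.4068, -0.2469]), (123.11128997802734, 13.510313987731934), -86.48438119888306)
```

View pics/c1.png

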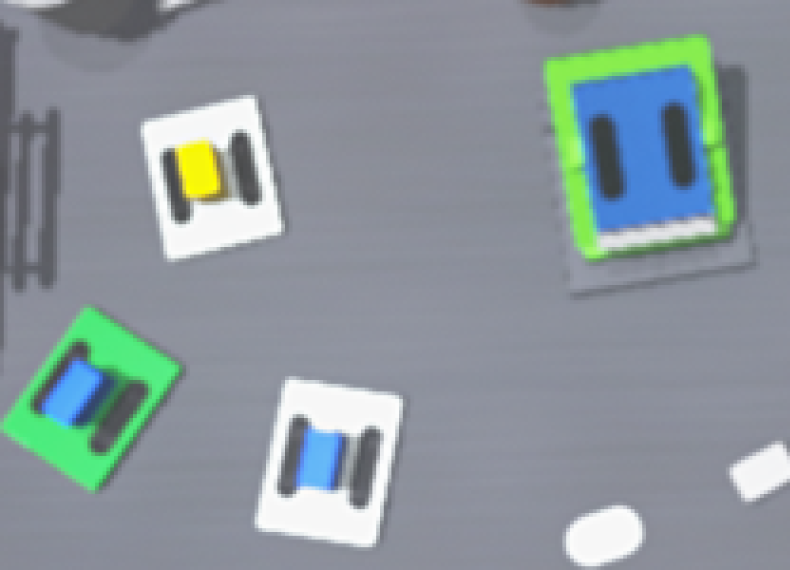

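View pics/c2.png

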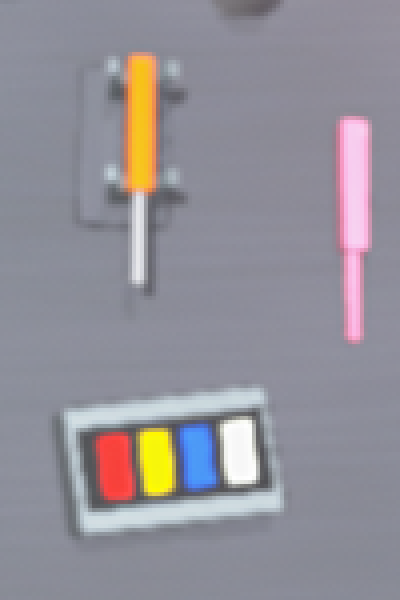

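c1 confirms it: the white aluminium plate with the blue grip sits at crop (320,460), next to the green look-alike at (90,400) and the yellow-handled plate at (210,180). c2 shows the orange stylus in its cradle at crop (140,150) and the pink look-alike at (355,220). The console's rockers run red, yellow, blue, white from the left. Next I go above the plate for a close look.

```bash
cat >> h.py <<'E'
def toolR(yaw,tilt=0): return R.from_euler('z',yaw,degrees=True)*R.from_euler('y',-tilt)*R.from_euler('y',np.pi)
E
python3 - <<'E'
from h import *
print(go([.4305,.2400,.15],toolR(-11.3)))
E
```

```text
(array([-0.542 , -0.4238,  0.1378]), array([-0.0006, -0.0001, -0.092 ]))
```

Emit:
carry_out(
  targets="-0.542 -0.424 0.05 0 0 -0.092;-0.542 -0.424 0.05 0 0 -0.092;-0.542 -0.424 0.1 0 0 -0.092;-0.542 -0.424 0.138 0 0 -0.092;-0.542 -0.424 0.138 0 0 -0.092",
  claw=1,
)

```text
time_s: 0.65
position: [0.3413, 0.3804, 0.1926]
eef_rot: [0.098, 0.995, 0.0, 0.0]
contact_force: [1.7, -0.0, -0.1]
finger_gap: 0.0914
gripper_force: 0.0
```

```bash
python3 - <<'E'
from h import *
print(env.get_state()['time_s'],env.get_state()['position'],go([.4305,.2400,.15],toolR(-11.3)))
E
```

```text
0.65 [0.3413 0.3804 0.1926] (array([-0.1915, -0.2004,  0.0709]), array([0.0002, 0.0002, 0.0002]))
```

Emit:
carry_out(
  targets="-0.192 -0.2 0.071 0 0 0;-0.192 -0.2 0.071 0 0 0;-0.192 -0.2 0.071 0 0 0;-0.192 -0.2 0.071 0 0 0;-0.192 -0.2 0.071 0 0 0",
)

```text
time_s: 1.15
position: [0.4312, 0.2393, 0.1494]
eef_rot: [0.1, 0.995, -0.0, -0.0]
contact_force: [0.0, 0.8, 0.1]
finger_gap: 0.0913
gripper_force: 0.0
```

```bash
cat >> h.py <<'E'
def platepose(im,c,lo,hi,roi,z):
    m=cv2.morphologyEx(mask(im,lo,hi,roi),cv2.MORPH_CLOSE,np.ones((3,3)));return big(m)
E
python3 - <<'E'
from h import *
s=env.get_state();c=cam('wrist',s);im=env.grab_frame('wrist');cv2.imwrite('pics/w1.png',im)
print(s['position'],s['eef_rot'],proj(c,[[.4305,.24,.01]]))
k=big(mask(im,(0,0,170),(179,50,255)));print('plate',cent(k),rect(c,k,.01))
k=big(mask(im,(100,120,80),(130,255,255)));print('grip',cent(k),rect(c,k,.044))
E
```

```text
[0.4312 0.2393 0.1494] [ 0.1002  0.995  -0.0004 -0.0005] [[316.1714 194.8545]]
plate [318.20500564873555, 185.88091306740824] (array([0.4302, 0.2411]), (99.6679916381836, 80.22764587402344), -11.232284545898438)
grip [527.5951096727795, 220.26436533620998] (array([0.4743, 0.3967]), (41.11618423461914, 40.20415496826172), 55.42325210571289)
```

View pics/w1.png

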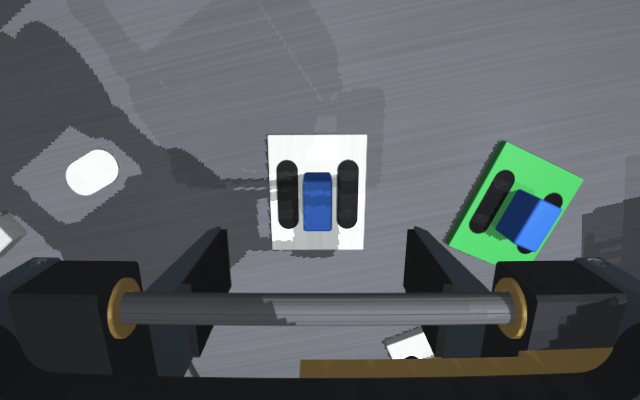

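The wrist view shows the aluminium plate with the blue grip at (317,190), upright between the fingers. It measures 99.7 x 80.2 mm, which fits the given size. The green look-alike is well clear at (515,205). I descend and grip.

```bash
python3 - <<'E'
from h import *
print(go([.4302,.2410,.0335],toolR(-11.2)))
E
```

```text
(array([0.0005, 0.0005, 0.1939]), array([-0.0003, -0.0005, -0.0029]))
```

Emit:
carry_out(
  targets="0.0005 0.0005 0.08 0 0 -0.002;0.0005 0.0005 0.15 0 0 -0.002;0.0005 0.0005 0.194 0 0 -0.002;0.0005 0.0005 0.194 0 0 -0.002;0.0005 0.0005 0.194 0 0 -0.002",
)

```text
time_s: 1.7
position: [0.4296, 0.2428, 0.0344]
eef_rot: [0.096, 0.995, -0.0, -0.0]
contact_force: [0.0, -1.0, 1.3]
finger_gap: 0.0914
gripper_force: 0.0
```

Emit:
carry_out(
  targets="0 0 0 0 0 0;0 0 0 0 0 0;0 0 0 0 0 0;0 0 0 0 0 0;0 0 0 0 0 0",
  claw=-1,
  force=40,
)

```text
time_s: 2.2
position: [0.43, 0.2422, 0.0341]
eef_rot: [0.097, 0.995, 0.0, 0.0]
contact_force: [0.7, 0.0, 0.1]
finger_gap: 0.0543
gripper_force: 0.0
```

Emit:
carry_out(
  targets="0 0 0 0 0 0;0 0 0 0 0 0;0 0 0 0 0 0",
)

```text
time_s: 2.5
position: [0.4298, 0.2421, 0.0338]
eef_rot: [0.097, 0.995, -0.0, -0.0]
contact_force: [0.4, 0.1, -0.6]
finger_gap: 0.0302
gripper_force: 0.0
```

Emit:
carry_out(
  targets="0 0 0 0 0 0;0 0 0 0 0 0;0 0 0 0 0 0",
)

```text
time_s: 2.8
position: [0.4297, 0.242, 0.0338]
eef_rot: [0.097, 0.995, -0.0, -0.0]
contact_force: [-1.1, -1.8, -0.9]
finger_gap: 0.0216
gripper_force: 40.0
```

```bash
python3 - <<'E'
from h import *
s=env.get_state();print(s['time_s'],s['position'],s['eef_rot'],s['finger_gap'],s['gripper_force'],s['contact_force'])
im=env.grab_frame('top');cv2.imwrite('pics/t2.png',im)
c=cam('top');k=big(mask(im,(100,100,60),(130,255,255),(290,150,350,220)))
o=np.array([.623,.0187,.082]);yaw=7.5
for i in range(4):
    Rd=R.from_euler('z',yaw,degrees=True)*R.from_euler('y',-.48)
    P=onplane(c,k.reshape(-1,2),n=Rd.apply([0,0,1]),p0=o)
    Q=Rd.inv().apply(P-o);(x,y),(w,h),a=cv2.minAreaRect((Q[:,:2]*1000).astype(np.float32))
    if w<h:w,h,a=h,w,a+90
    a=(a+90)%180-90
    # keep height 0.082: moving in face plane changes z
    o=o+Rd.apply([x/1000,y/1000,0]);o=onplane(c,proj(c,[o]),.082)[0];yaw+=a;print(o,w,h,a,yaw)
print('look',go(o+Rd.apply([0,0,.16]),toolR(yaw,.48)),'lift/over',go(o+[-.05,0,.2],toolR(yaw,.48)))
E
```

```text
2.8 [0.4297 0.242  0.0338] [ 0.0969  0.9953 -0.0001 -0.0001] 0.021592240094387403 39.999902844429016 [-1.1498 -1.7523 -0.8598]
[0.6223 0.0186 0.082 ] 100.19207000732422 78.07923889160156 0.09310879558324814 7.593108795583248
[0.6223 0.0186 0.082 ] 100.16243743896484 78.05464935302734 0.010521485470235348 7.6036302810534835
[0.6223 0.0186 0.082 ] 100.16255950927734 78.05458068847656 0.001189468428492546 7.604819749481976
[0.6223 0.0186 0.082 ] 100.16256713867188 78.0545654296875 0.00013538663915824145 7.604955136121134
look (array([-0.27  , -0.3431, -0.3169]), array([-0.0501, -0.303 , -0.204 ])) lift/over (array([-0.3048, -0.3197, -0.4137]), array([-0.0501, -0.303 , -0.204 ]))
```

```bash
python3 - <<'E'
from h import *
o=np.array([.6223,.0186,.082]);Rd=R.from_euler('z',7.6,degrees=True)*R.from_euler('y',-.48)
print(go(o+Rd.apply([-.1,0,.16]),toolR(7.6,.48)),o+Rd.apply([-.1,0,.16]))
E
```

```text
(array([-0.13  , -0.3905, -0.2399]), array([-0.05 , -0.303, -0.204])) [ 0.4611 -0.0029  0.1777]
```

Emit:
carry_out(
  targets="0 0 -0.08 0 0 0;0 0 -0.16 0 0 0;-0.13 -0.39 -0.24 -0.05 -0.303 -0.204;-0.13 -0.39 -0.24 -0.05 -0.303 -0.204;-0.13 -0.39 -0.24 -0.05 -0.303 -0.204",
)

```text
time_s: 3.35
position: [0.4463, 0.1104, 0.1559]
eef_rot: [-0.019, 0.985, 0.014, 0.168]
contact_force: [0.6, 1.5, -3.6]
finger_gap: 0.022
gripper_force: 40.0
```

```bash
python3 - <<'E'
from h import *
s=env.get_state();print(s['finger_gap'],s['contact_force'])
o=np.array([.6223,.0186,.082]);Rd=R.from_euler('z',7.6,degrees=True)*R.from_euler('y',-.48)
print(s['position'],go(o+Rd.apply([-.1,0,.16]),toolR(7.6,.48)))
E
```

```text
0.022002222173590047 [ 0.5632  1.4713 -3.6012]
[0.4463 0.1104 0.1559] (array([-0.0293, -0.1889, -0.0327]), array([-0.0104, -0.0891, -0.0586]))
```

Emit:
carry_out(
  targets="-0.029 -0.189 -0.033 -0.01 -0.089 -0.059;-0.029 -0.189 -0.033 -0.01 -0.089 -0.059;-0.029 -0.189 -0.033 -0.01 -0.089 -0.059;-0.029 -0.189 -0.033 -0.01 -0.089 -0.059;-0.029 -0.189 -0.033 -0.01 -0.089 -0.059",
)

```text
time_s: 3.85
position: [0.4613, -0.0028, 0.1767]
eef_rot: [-0.062, 0.97, 0.016, 0.235]
contact_force: [0.1, 0.1, -2.6]
finger_gap: 0.0222
gripper_force: 40.0
```

```bash
python3 - <<'E'
from h import *
s=env.get_state();c=cam('wrist',s);im=env.grab_frame('wrist');cv2.imwrite('pics/w2.png',im)
o=np.array([.6223,.0186,.082]);Rd=R.from_euler('z',7.6,degrees=True)*R.from_euler('y',-.48)
print(s['position'],s['eef_rot'],toolR(7.6,.48).as_quat(),proj(c,[o]))
E
```

```text
[ 0.4613 -0.0028  0.1767] [-0.0624  0.9699  0.0159  0.235 ] [-0.0644  0.9692  0.0158  0.2372] [[316.0522 290.6098]]
```

View pics/w2.png

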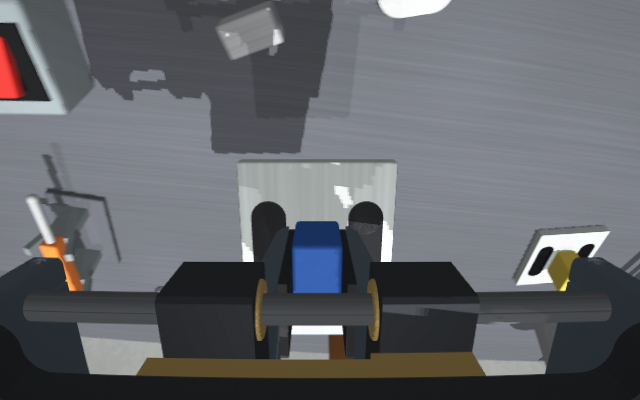

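The wrist view shows the plate gripped square at (317,215), with its robot-side edge at v≈160. The die is hidden below the plate, because image-up is the robot side. I move up the slope past the die so that both show.

```bash
python3 - <<'E'
from h import *
o=np.array([.6223,.0186,.082]);Rd=R.from_euler('z',7.6,degrees=True)*R.from_euler('y',-.48)
print(go(o+Rd.apply([.1,0,.16]),toolR(7.6,.48)),o+Rd.apply([.1,0,.16]))
E
```

```text
(array([-0.3318,  0.0052, -0.0018]), array([-0.0015, -0.0013, -0.0023])) [0.637  0.0206 0.2701]
```

Emit:
carry_out(
  targets="-0.08 0.005 -0.03 0 0 0;-0.16 0.005 -0.03 -0.0015 -0.001 -0.002;-0.24 0.005 -0.002 -0.0015 -0.001 -0.002;-0.332 0.005 -0.002 -0.0015 -0.001 -0.002;-0.332 0.005 -0.002 -0.0015 -0.001 -0.002",
)

```text
time_s: 4.4
position: [0.6411, 0.0245, 0.2713]
eef_rot: [-0.064, 0.969, 0.017, 0.238]
contact_force: [0.5, -0.5, -3.7]
finger_gap: 0.0217
gripper_force: 40.0
```

Emit:
carry_out(
  targets="0 0 0 0 0 0;0 0 0 0 0 0",
)

```text
time_s: 4.6
position: [0.6351, 0.0243, 0.2676]
eef_rot: [-0.064, 0.97, 0.017, 0.234]
contact_force: [-0.1, 0.3, -3.2]
finger_gap: 0.0223
gripper_force: 40.0
```

```bash
python3 - <<'E'
from h import *
s=env.get_state();c=cam('wrist',s);im=env.grab_frame('wrist');cv2.imwrite('pics/w3.png',im)
o=np.array([.6223,.0186,.082]);Rd=R.from_euler('z',7.6,degrees=True)*R.from_euler('y',-.48)
print(s['position'],s['eef_rot'],toolR(7.6,.48).as_quat(),proj(c,[o]))
print(proj(c,o+Rd.apply([[.05,.04,0],[.05,-.04,0],[-.05,-.04,0],[-.05,.04,0]])))
E
```

```text
[0.6351 0.0243 0.2676] [-0.0642  0.9699  0.0172  0.2342] [-0.0644  0.9692  0.0158  0.2372] [[309.9988  75.0575]]
[[357.2029 136.5378]
 [263.4483 136.7014]
 [258.8635   9.1612]
 [360.4618   9.0318]]
```

View pics/w3.png

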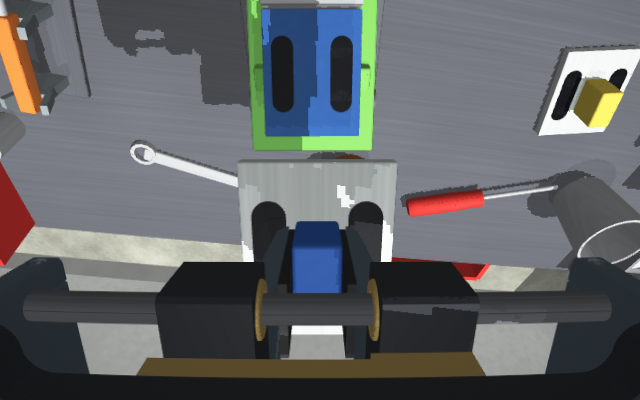

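The die face is in clear view at u 264–361, v 10–136, with the held plate's robot-side edge below it at v≈161. I measure both in the same picture.

```bash
cat >> h.py <<'E'
def facefit(c,k,o,yaw,z=.082):
    for i in range(5):
        Rd=R.from_euler('z',yaw,degrees=True)*R.from_euler('y',-.48)
        Q=Rd.inv().apply(onplane(c,k.reshape(-1,2),n=Rd.apply([0,0,1]),p0=o)-o)
        (x,y),(w,h),a=cv2.minAreaRect((Q[:,:2]*1000).astype(np.float32))
        if w<h:w,h,a=h,w,a+90
        a=(a+90)%180-90
        o=o+Rd.apply([x/1000,y/1000,0]);o=onplane(c,proj(c,[o]),z)[0];yaw+=a
    return o,yaw,(w,h)
E
python3 - <<'E'
from h import *
s=env.get_state();print(s['position'],s['eef_rot'],s['dq'])
s=dict(s);s['position']=np.array([.6351,.0243,.2676]);s['eef_rot']=np.array([-.0642,.9699,.0172,.2342])
c=cam('wrist',s);im=cv2.imread('pics/w3.png')
k=big(mask(im,(100,100,40),(130,255,255),(240,0,390,150)))
o=np.array([.6223,.0186,.082]);r=facefit(c,k,o,7.6);print(r)
Q=k.reshape(-1,2);print(Q.min(0),Q.max(0))
# plate in hand, tool frame
p=env.camera_params('wrist');ct=(c[0],c[1],p['T_tool_cam'])
m=mask(im,(0,0,120),(179,60,255),(225,155,410,225))
for v in (162,170,185,200): u=np.where(m[v])[0];print(v,u.min(),u.max(),onplane(ct,[[u.min()-.5,v],[u.max()+.5,v]],.0238))
g=cv2.cvtColor(im,6)
for u in(250,300,330,380):print(u,g[154:170,u],onplane(ct,[[u,163]],.0238),onplane(ct,[[u,160]],.0338))
E
```

```text
[0.6348 0.0242 0.2675] [-0.0641  0.9699  0.0172  0.2341] [-0.0043 -0.0059  0.0056 -0.0009 -0.0011  0.0016]
(array([0.6214, 0.0197, 0.082 ]), 7.545357458665967, (98.6534652709961, 79.35355377197266))
[261   9] [361 135]
162 225 409 [[ 0.0487 -0.0446  0.0238]
 [ 0.0487  0.0466  0.0238]]
170 226 409 [[ 0.0447 -0.0444  0.0238]
 [ 0.0447  0.0469  0.0238]]
185 225 409 [[ 0.037  -0.0454  0.0238]
 [ 0.037   0.0474  0.0238]]
200 225 400 [[ 0.0292 -0.046   0.0238]
 [ 0.0292  0.0434  0.0238]]
250 [129 131 129 127 130 104  97  95 119 141 156 158 158 158 158 159] [[ 0.0481 -0.032   0.0238]] [[ 0.0479 -0.0338  0.0338]]
300 [125 126 127 129 126 101  96  94 119 141 154 154 155 154 155 155] [[ 0.0481 -0.0074  0.0238]] [[ 0.0479 -0.0078  0.0338]]
330 [ 67  67  65  64  64  91  97  97 122 143 156 157 158 157 157 157] [[0.0481 0.0074 0.0238]] [[0.0479 0.0077 0.0338]]
380 [129 129 130 130 128 103  94  95 120 143 157 175 179 179 179 179] [[0.0481 0.032  0.0238]] [[0.0479 0.0337 0.0338]]
```

```bash
python3 - <<'E'
from h import *
o=np.array([.6207,.0185,.082]);Rd=R.from_euler('z',7.55,degrees=True)*R.from_euler('y',-.48)
for h in(.14,.055):print(h,go(o+Rd.apply([0,0,h]),toolR(7.55,.48)))
E
```

```text
0.14 (array([ 0.1643, -0.0065,  0.0306]), array([ 0.0022, -0.0039, -0.0004]))
0.055 (array([ 0.1634, -0.007 ,  0.1722]), array([ 0.0022, -0.0039, -0.0004]))
```

Emit:
carry_out(
  targets="0.08 -0.006 0.015 0.002 -0.004 0;0.164 -0.006 0.03 0.002 -0.004 0;0.164 -0.006 0.1 0.002 -0.004 0;0.164 -0.007 0.172 0.002 -0.004 0;0.164 -0.007 0.172 0.002 -0.004 0",
)

```text
time_s: 5.15
position: [0.5952, 0.0149, 0.1265]
eef_rot: [-0.063, 0.97, 0.016, 0.235]
contact_force: [-0.4, 0.1, -1.8]
finger_gap: 0.0216
gripper_force: 40.0
```

Emit:
carry_out(
  targets="0 0 0 0 0 0;0 0 0 0 0 0",
)

```text
time_s: 5.35
position: [0.5965, 0.0149, 0.1329]
eef_rot: [-0.064, 0.969, 0.016, 0.239]
contact_force: [-0.5, -0.1, -2.0]
finger_gap: 0.0218
gripper_force: 40.0
```

```bash
python3 - <<'E'
from h import *
s=env.get_state();print(s['position'],s['eef_rot'])
ims=[env.grab_frame(n) for n in('scene','top','wrist')]
cv2.imwrite('pics/w4.png',ims[2])
z=lambda a,f:cv2.resize(a,None,fx=f,fy=f,interpolation=2)
A=z(ims[0][180:260,270:360],4.4);B=z(ims[1][145:225,280:370],4.4);C=ims[2][0:240,120:520]
out=np.zeros((600,800,3),np.uint8);out[:352,:396]=A;out[:352,400:796]=B;out[355:595,:400]=C;cv2.imwrite('pics/m4.png',out)
o=np.array([.6207,.0185,.082]);Rd=R.from_euler('z',7.55,degrees=True)*R.from_euler('y',-.48)
for h in(.055,.034):print(h,go(o+Rd.apply([0,0,h]),toolR(7.55,.48)))
E
```

```text
[0.5965 0.0149 0.1329] [-0.0637  0.9689  0.0156  0.2388]
0.055 (array([0.0042, 0.0009, 0.0026]), array([-0.0005,  0.0029, -0.0002]))
0.034 (array([0.0044, 0.0009, 0.0376]), array([-0.0005,  0.0029, -0.0002]))
```

View pics/m4.png

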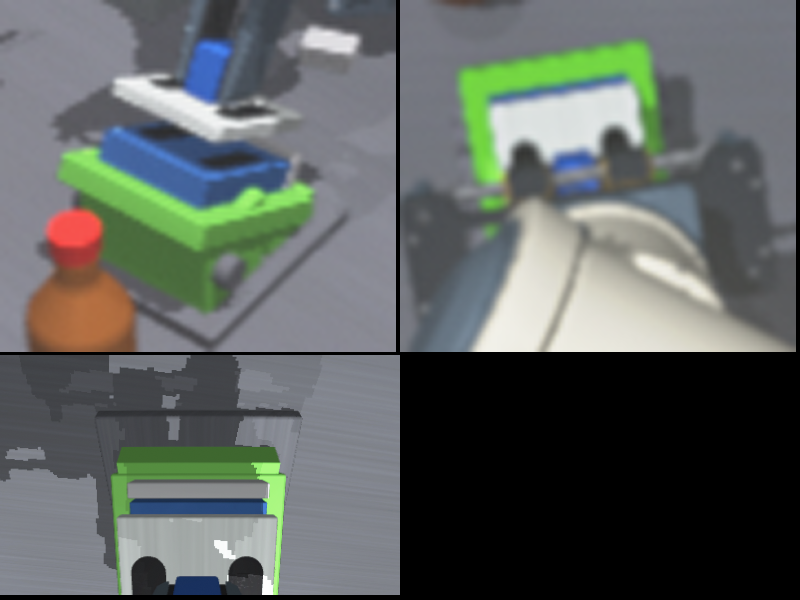

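In the composite the plate hovers square over the die. In the wrist view the die's low edge is at v≈145, spanning u 251–386, and the plate edge is at v≈161, spanning u 238–397. I compute the offsets in the tool frame.

```bash
python3 - <<'E'
from h import *
s=env.get_state();im=cv2.imread('pics/w4.png');p=env.camera_params('wrist');c=cam('wrist',s);ct=(c[0],c[1],p['T_tool_cam'])
b=im.astype(int);sc=b[:,:,0]-b[:,:,2]
for u in(270,318,365):print(u,'B-R',sc[136:166,u],'\n gray',b[136:166,u].mean(1).astype(int))
v=152;print('row',v,sc[v,244:258],sc[v,380:394]); v=175;g=b.mean(2).astype(int);print(g[v,232:246],g[v,390:404],'\n',b[v,232:246,1]-b[v,232:246,2],b[v,390:404,1]-b[v,390:404,2])
for q in([318,143],[318,144],[318,145],[250,152],[386,152]):print(q,onplane(ct,[q],.0555)[0],onplane(ct,[q],.0525)[0])
for q in([238,175],[396,175]):print(q,onplane(ct,[q],.0238)[0])
E
```

```text
270 B-R [ 4  3  4  4  4  4  3 18 45 51 49 64 78 81 81 81 81 81 81 80 82 81 82 16
  3  3  3  4  5  5] 
 gray [141 143 143 143 142 146 136  86  54  50  50  64  77  79  80  80  80  80
  80  81  82  81  82  98 101 100 127 151 165 167]
318 B-R [ 4  3  3  3  4  3  3 21 46 49 47 64 77 79 79 80 80 78 79 80 79 79 79 12
  3  1  3  4  5  4] 
 gray [140 140 141 142 143 144 136  83  54  50  50  64  76  78  79  78  78  79
  79  78  79  79  79  97 102 101 128 163 182 185]
365 B-R [ 4  4  4  4  4  5  4 20 44 48 47 63 75 77 79 79 78 78 79 78 78 79 78 15
  2  2  4  4  5  5] 
 gray [140 140 140 141 141 142 135  86  51  49  49  62  75  78  78  78  77  78
  77  78  78  78  78  99 101 102 130 155 168 171]
row 152 [-24 -24 -23 -22 -22   7  63  82  83  81  82  82  82  81] [ 78  85  86 137 141 142 134 -30 -40 -40 -40 -41 -41 -41]
[ 79  74  84 105 108 128 156 163 163 166 168 170 171 171] [188 186 185 185 184 185 172 181 184 184 177 163 107 134] 
 [ 1  8 41 60 57 25  4  6  6  7  6  6  7  7] [ 5  7  5  7  6  6  6 76 75 75 81 87 25  4]
[318, 143] [0.054  0.0016 0.0555] [0.0544 0.0016 0.0525]
[318, 144] [0.0534 0.0016 0.0555] [0.0538 0.0016 0.0525]
[318, 145] [0.0528 0.0016 0.0555] [0.0532 0.0016 0.0525]
[250, 152] [ 0.0489 -0.0376  0.0555] [ 0.0493 -0.037   0.0525]
[386, 152] [0.0489 0.0408 0.0555] [0.0493 0.0403 0.0525]
[238, 175] [ 0.0421 -0.0383  0.0238]
[396, 175] [0.0421 0.0403 0.0238]
```

Emit:
carry_out(
  targets="0.0045 0.001 0.01 0 0.0015 0;0.0045 0.001 0.02 0 0.0015 0;0.0045 0.001 0.03 0 0.0015 0;0.0045 0.001 0.033 0 0.0015 0;0.0045 0.001 0.033 0 0.0015 0",
)

```text
time_s: 6.0
position: [0.6037, 0.0165, 0.1125]
eef_rot: [-0.064, 0.969, 0.016, 0.237]
contact_force: [-0.4, 0.3, -2.7]
finger_gap: 0.0219
gripper_force: 40.0
```

```bash
python3 - <<'E'
from h import *
s=env.get_state();print(s['position'],s['eef_rot'],s['contact_force'])
o=np.array([.6207,.0185,.082]);Rd=R.from_euler('z',7.55,degrees=True)*R.from_euler('y',-.48)
print(go(o+Rd.apply([0,0,.034]),toolR(7.55,.48)))
E
```

```text
[0.6037 0.0165 0.1125] [-0.0637  0.9693  0.0157  0.2369] [-0.3701  0.3198 -2.711 ]
(array([-0.0019, -0.0004,  0.0015]), array([-0.    , -0.0004, -0.0003]))
```

```bash
python3 - <<'E'
from h import *
s=env.get_state();im=env.grab_frame('wrist');cv2.imwrite('pics/w5.png',im);p=env.camera_params('wrist');c=cam('wrist',s);ct=(c[0],c[1],p['T_tool_cam'])
b=im.astype(int)
for u in(270,318,365):print(u,b[135:168,u].mean(1).astype(int),(b[135:168,u,0]-b[135:168,u,2]))
for q in([318,150],[318,155],[318,160]):print(q,onplane(ct,[q],.030)[0],onplane(ct,[q],.0338)[0])
print(env.get_state()['position'])
E
```

```text
270 [ 86  86  86  88 112 132 138 139 139 140 140 141 140 141 142 142 142 143
 143 144 134  80  52  51  93 101 100 127 152 166 167 167 167] [ 3  3  3  2  3  3  4  4  3  3  4  4  4  3  4  3  3  3  2  4  4 22 47 48
  7  3  3  4  4  4  5  4  5]
318 [ 87  88  88  89 114 134 138 138 139 140 140 140 139 140 140 141 141 143
 142 144 133  76  52  50  93 101 100 127 151 163 165 165 165] [ 3  3  2  2  3  4  3  4  3  4  4  4  2  4  4  3  3  4  3  3  2 24 48 49
  7  2  2  3  4  5  4  4  4]
365 [ 87  89  88  88 112 132 137 137 138 140 140 140 139 139 140 140 140 141
 141 142 133  79  50  49  95 101 102 131 155 169 171 171 171] [ 3  3  3  3  2  4  3  3  3  4  4  4  3  4  4  4  4  4  4  3  4 22 45 47
  7  2  3  4  5  4  4  4  3]
[318, 150] [0.0536 0.0015 0.03  ] [0.0531 0.0015 0.0338]
[318, 155] [0.0511 0.0015 0.03  ] [0.0505 0.0015 0.0338]
[318, 160] [0.0485 0.0015 0.03  ] [0.0479 0.0015 0.0338]
[0.6036 0.0165 0.1127]
```

Emit:
carry_out(
  targets="-0.0008 0 0.001 0 0 0;-0.0008 0 0.002 0 0 0;-0.0008 0 0.0025 0 0 0;-0.0008 0 0.0025 0 0 0",
)

```text
time_s: 6.45
position: [0.6048, 0.0166, 0.112]
eef_rot: [-0.064, 0.969, 0.016, 0.237]
contact_force: [-0.0, 0.2, -3.5]
finger_gap: 0.0217
gripper_force: 40.0
```

Emit:
carry_out(
  targets="0 0 0.001 0 0 0;0 0 0.0015 0 0 0;0 0 0.002 0 0 0;0 0 0.002 0 0 0",
)

```text
time_s: 6.85
position: [0.605, 0.0166, 0.1117]
eef_rot: [-0.064, 0.969, 0.016, 0.238]
contact_force: [-13.4, -1.8, 20.6]
finger_gap: 0.0217
gripper_force: 40.0
```

```bash
python3 - <<'E'
from h import *
s=env.get_state();print(s['position'],s['eef_rot'],s['contact_force'],s['wrist_torque'])
o=np.array([.6207,.0185,.082]);Rd=R.from_euler('z',7.55,degrees=True)*R.from_euler('y',-.48)
print(Rd.inv().apply(s['position']-o),go(o+Rd.apply([0,0,.034]),toolR(7.55,.48)))
E
```

```text
[0.605  0.0166 0.1117] [-0.0637  0.9691  0.0155  0.2377] [-13.4301  -1.7689  20.5617] [-0.3011  1.0405 -0.001 ]
[-0.0003  0.0002  0.0336] (array([-0.0005, -0.0003, -0.0006]), array([-0.0003,  0.0006, -0.0003]))
```

Emit:
carry_out(
  targets="0 0 -0.001 0 0 0;0 0 -0.001 0 0 0",
)

```text
time_s: 7.05
position: [0.605, 0.0166, 0.1117]
eef_rot: [-0.064, 0.969, 0.016, 0.237]
contact_force: [-7.1, -0.9, 9.4]
finger_gap: 0.0216
gripper_force: 40.0
```

```bash
python3 - <<'E'
from h import *
s=env.get_state();print(s['contact_force']);ims={n:env.grab_frame(n) for n in('scene','top','wrist')}
for n in ims:cv2.imwrite(f'pics/{n}6.png',ims[n])
b=ims['wrist'].astype(int);g=b.mean(2).astype(int)
for u in(270,318,365):print(u,g[150:166,u])
for v in(166,175):print(v,b[v,228:246],b[v,388:406]) if 0 else print(v,g[v,228:246],g[v,388:406])
z=lambda a,f:cv2.resize(a,None,fx=f,fy=f,interpolation=2)
out=np.zeros((600,800,3),np.uint8);out[:352,:396]=z(ims['scene'][180:260,270:360],4.4);out[:352,400:796]=z(ims['top'][145:225,280:370],4.4);out[355:595,:800]=z(ims['wrist'][100:220,120:520],2);cv2.imwrite('pics/m6.png',out)
E
```

```text
[-7.0591 -0.888   9.3508]
270 [142 143 144 143 131  76  51  51  53  95 102 100 128 152 165 167]
318 [142 143 143 142 130  73  50  50  52  94 102  99 128 160 177 167]
365 [140 140 141 140 130  77  49  49  52  95 102 102 131 155 169 171]
166 [118 118 118 117 118 118 118 118 127 146 161 163 164 167 169 171 172 170] [191 190 189 187 186 186 184 184 176 152 182 182 183 182 182 183 182 182]
175 [119 119 119 119 118 119 118 118 111 128 155 163 164 166 169 170 171 171] [191 190 189 186 186 184 184 185 174 179 182 183 183 183 183 183 183 183]
```

View pics/m6.png

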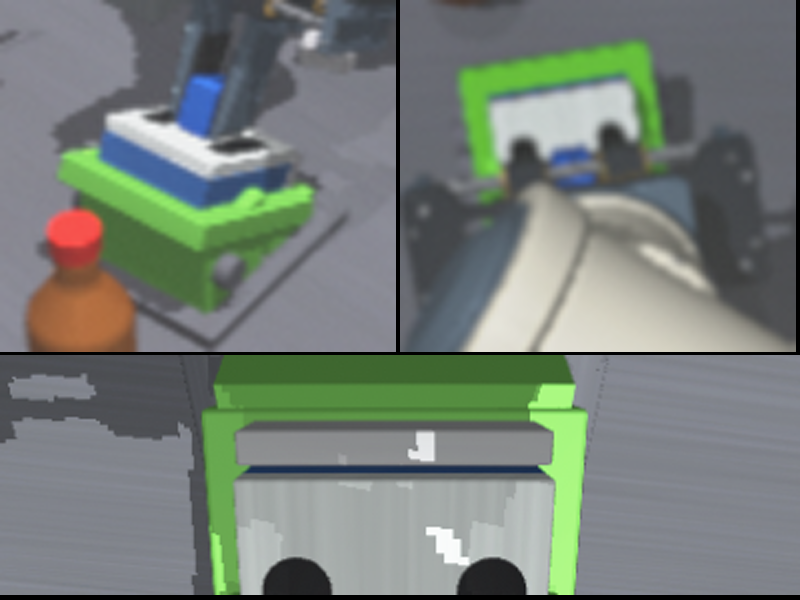

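The plate lies flat on the die. In the wrist view the bar-to-plate gap is about 2.6 mm at v 154–159, even all along, and the side edges line up with the bar's. I let go and withdraw.

Emit:
carry_out(
  targets="0 0 0 0 0 0;0 0 0 0 0 0;0 0 0 0 0 0;0 0 0 0 0 0;0 0 0 0 0 0",
  claw=0.3,
)

```text
time_s: 7.7
position: [0.6051, 0.0166, 0.1113]
eef_rot: [-0.064, 0.969, 0.016, 0.237]
contact_force: [0.2, 0.8, -0.5]
finger_gap: 0.0581
gripper_force: 0.0
```

Emit:
carry_out(
  targets="0 0 -0.05 0 0 0;0 0 -0.13 0 0 0;0 0 -0.2 0 0 0;0 0 -0.2 0 0 0;0 0 -0.2 0 0 0",
)

```text
time_s: 8.2
position: [0.5504, 0.0092, 0.2188]
eef_rot: [-0.064, 0.969, 0.015, 0.238]
contact_force: [-0.1, -0.6, -0.5]
finger_gap: 0.0595
gripper_force: 0.0
```

```bash
python3 - <<'E'
from h import *
s=env.get_state();print(s['time_s'],s['position'],s['eef_rot'],s['finger_gap'],s['contact_force'])
c=cam('wrist',s);im=env.grab_frame('wrist');sc=env.grab_frame('scene');cv2.imwrite('pics/w7.png',im);cv2.imwrite('pics/s7.png',sc)
Rd=R.from_euler('z',7.55,degrees=True)*R.from_euler('y',-.48);o=np.array([.6214,.0197,.082])
k=big(cv2.morphologyEx(mask(im,(0,0,130),(179,60,255),(225,80,410,252)),cv2.MORPH_OPEN,np.ones((7,7))));print(k.reshape(-1,2).min(0),k.reshape(-1,2).max(0))
p=o+Rd.apply([0,0,.01]);r=facefit(c,k,p,7.55,p[2]);print(r,Rd.inv().apply(r[0]-o))
print('pred corners',proj(c,o+Rd.apply([[.05,.04,.01],[.05,-.04,.01],[-.05,-.04,.01],[-.05,.04,.01]])))
out=np.zeros((600,800,3),np.uint8);z=lambda a,f:cv2.resize(a,None,fx=f,fy=f,interpolation=2)
out[:400,:]=z(im[60:260,140:540],2);out[400:600,:300]=z(sc[195:245,280:355],4);cv2.imwrite('pics/m7.png',out)
# stylus pickup pose from top/scene first pictures
ims=[(cam('top'),cv2.imread('pics/top0.png'),(405,145,435,220)),(cam('scene'),cv2.imread('pics/scene0.png'),(225,165,290,215))]
for c,i,roi in ims:
    k=big(mask(i,(5,120,120),(20,255,255),roi));print(cent(k),rect(c,k,.062),cv2.minAreaRect(k)[1])
E
```

```text
8.2 [0.5504 0.0092 0.2188] [-0.0637  0.969   0.0153  0.2384] 0.059487718441653493 [-0.0678 -0.5878 -0.5136]
[269 135] [365 247]
(array([0.6164, 0.019 , 0.0909]), 7.547856140136719, (98.5470962524414, 79.75566101074219)) [-0.0004 -0.      0.0102]
pred corners [[361.8805 248.063 ]
 [272.1261 248.0665]
 [267.8168 134.5656]
 [366.2202 134.5626]]
[420.1299435028248, 170.38135593220338] (array([ 0.6538, -0.2412]), (88.76890563964844, 18.11203956604004), -4.772758483886719) (33.0, 7.0)
[248.7035519125683, 185.87704918032787] (array([ 0.6533, -0.2386]), (95.13011932373047, 32.15476608276367), -5.480461120605469) (6.302709579467773, 26.917823791503906)
```

View pics/m7.png

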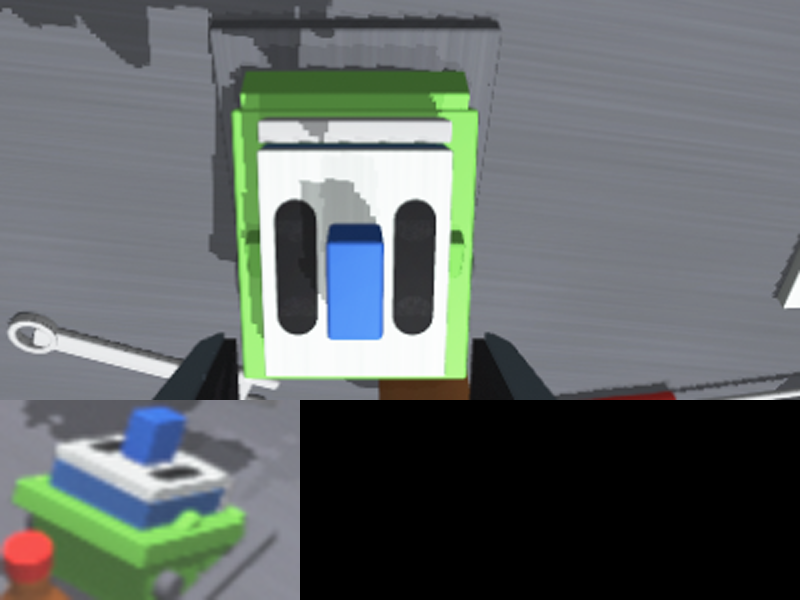

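The plate matches the die face to within 0.4 mm in one and the same view, so it is flush. On to the orange stylus.

```bash
python3 - <<'E'
from h import *
print(go([.653,-.2405,.2],toolR(-4.8)))
E
```

```text
(array([-0.0895, -0.4354,  0.0783]), array([0.033 , 0.3039, 0.1342]))
```

Emit:
carry_out(
  targets="-0.03 -0.1 0 0.01 0.09 0.04;-0.09 -0.435 0.078 0.033 0.304 0.134;-0.09 -0.435 0.078 0.033 0.304 0.134;-0.09 -0.435 0.078 0.033 0.304 0.134;-0.09 -0.435 0.078 0.033 0.304 0.134",
)

```text
time_s: 8.8
position: [0.6442, -0.2147, 0.2012]
eef_rot: [0.042, 0.999, 0.0, -0.002]
contact_force: [0.1, -0.0, -1.2]
finger_gap: 0.059
gripper_force: 0.0
```

```bash
python3 - <<'E'
from h import *
print(env.get_state()['position'],go([.653,-.2405,.2],toolR(-4.8)))
E
```

```text
[ 0.6442 -0.2147  0.2012] (array([-0.0182, -0.0416,  0.0019]), array([ 0.0004, -0.0027,  0.    ]))
```

Emit:
carry_out(
  targets="-0.018 -0.042 0.002 0 -0.002 0;-0.018 -0.042 0.002 0 -0.002 0;-0.018 -0.042 0.002 0 -0.002 0;-0.018 -0.042 0.002 0 -0.002 0",
)

```text
time_s: 9.2
position: [0.6505, -0.2381, 0.2018]
eef_rot: [0.041, 0.999, 0.0, 0.001]
contact_force: [-0.7, 0.3, -0.0]
finger_gap: 0.0592
gripper_force: 0.0
```

```bash
python3 - <<'E'
from h import *
s=env.get_state();print(s['position'],s['eef_rot'])
c=cam('wrist',s);im=env.grab_frame('wrist');cv2.imwrite('pics/w8.png',im)
P=[[.653,-.2405,.066]];print(proj(c,P))
k=big(cv2.morphologyEx(mask(im,(3,120,60),(22,255,255),(200,60,440,300)),cv2.MORPH_CLOSE,np.ones((3,3))))
print(cent(k),k.reshape(-1,2).min(0),k.reshape(-1,2).max(0),rect(c,k,.066))
E
```

```text
[ 0.6505 -0.2381  0.2018] [0.0413 0.9991 0.0003 0.0012]
[[312.6869 199.3661]]
[311.7277477477477, 195.77747747747748] [302 144] [321 248] (array([ 0.6519, -0.2414]), (89.61956787109375, 15.699772834777832), -4.510833740234375)
```

View pics/w8.png

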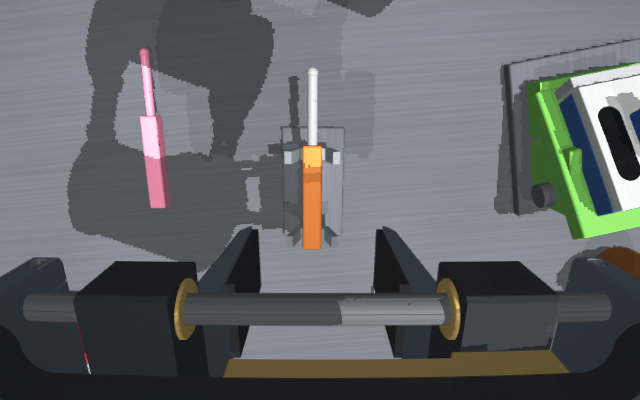

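The wrist view shows the orange stylus at (312,196) lying in its cradle with the tip up-image, towards the robot, and the pink look-alike clear at (155,160). The handle measures 89.6 x 15.7 mm, which fits. That was my 11th viewed picture, one over the limit of 10, so I work by numbers only from here. I descend to grip the handle between the posts.

```bash
python3 - <<'E'
from h import *
print(go([.6521,-.2416,.058],toolR(-4.6)))
E
```

```text
(array([-0.0023, -0.0059,  0.2404]), array([ 0.0003,  0.0018, -0.0013]))
```

Emit:
carry_out(
  targets="-0.002 -0.006 0.08 0 0.001 -0.001;-0.002 -0.006 0.16 0 0.001 -0.001;-0.002 -0.006 0.2 0 0.001 -0.001;-0.002 -0.006 0.2 0 0.001 -0.001;-0.002 -0.006 0.2 0 0.001 -0.001",
)

```text
time_s: 9.75
position: [0.6526, -0.2424, 0.0838]
eef_rot: [0.041, 0.999, -0.0, 0.001]
contact_force: [-0.1, 0.3, 0.9]
finger_gap: 0.0593
gripper_force: 0.0
```

```bash
python3 - <<'E'
from h import *
s=env.get_state();print(s['position'],s['contact_force'],go([.6521,-.2416,.058],toolR(-4.6)))
c=cam('wrist',s);im=env.grab_frame('wrist');cv2.imwrite('pics/w9.png',im)
k=big(cv2.morphologyEx(mask(im,(3,120,60),(22,255,255),(200,60,440,300)),cv2.MORPH_CLOSE,np.ones((3,3))))
print(k.reshape(-1,2).min(0),k.reshape(-1,2).max(0),rect(c,k,.066))
E
```

```text
[ 0.6526 -0.2424  0.0838] [-0.1388  0.3067  0.883 ] (array([0.001 , 0.0013, 0.043 ]), array([-0.0002,  0.0018, -0.0005]))
[302 169] [333 293] (array([ 0.6398, -0.2401]), (67.11991119384766, 15.557180404663086), -5.298736572265625)
```

Emit:
carry_out(
  targets="0.001 0.0005 0.02 0 0.001 0;0.001 0.0005 0.043 0 0.001 0;0.001 0.0005 0.043 0 0.001 0;0.001 0.0005 0.043 0 0.001 0",
)

```text
time_s: 10.2
position: [0.6514, -0.2425, 0.0567]
eef_rot: [0.041, 0.999, 0.0, 0.0]
contact_force: [-0.4, -0.4, 0.4]
finger_gap: 0.0595
gripper_force: 0.0
```

Emit:
carry_out(
  targets="0 0 0 0 0 0;0 0 0 0 0 0;0 0 0 0 0 0;0 0 0 0 0 0;0 0 0 0 0 0",
  claw=-1,
  force=50,
)

```text
time_s: 10.7
position: [0.6517, -0.2427, 0.0572]
eef_rot: [0.041, 0.999, -0.0, 0.0]
contact_force: [-0.5, 0.1, 0.6]
finger_gap: 0.022
gripper_force: 0.0
```

Emit:
carry_out(
  targets="0 0 0 0 0 0;0 0 0 0 0 0;0 0 0 0 0 0",
)

```text
time_s: 11.0
position: [0.6517, -0.2426, 0.0571]
eef_rot: [0.041, 0.999, -0.0, 0.0]
contact_force: [0.3, 0.0, 0.5]
finger_gap: 0.016
gripper_force: 50.0
```

Emit:
carry_out(
  targets="0 0 -0.04 0 0 0;0 0 -0.1 0 0 0;0 0 -0.17 0 0 0;0 0 -0.2 0 0 0;0 0 -0.2 0 0 0",
)

```text
time_s: 11.5
position: [0.653, -0.2432, 0.1804]
eef_rot: [0.041, 0.999, -0.001, 0.003]
contact_force: [0.3, 0.1, -1.1]
finger_gap: 0.016
gripper_force: 50.0
```

```bash
python3 - <<'E'
from h import *
s=env.get_state();print(s['position'],s['eef_rot'],s['finger_gap'],s['contact_force'])
im=env.grab_frame('wrist');cv2.imwrite('pics/w10.png',im);p=env.camera_params('wrist');c=cam('wrist',s);ct=(c[0],c[1],p['T_tool_cam'])
print('exp tip px',proj(ct,[[.1045,0,0],[.0445,0,-.008],[.1005,0,0]]))
k=big(mask(im,(3,120,60),(22,255,255),(200,60,440,330)));print(k.reshape(-1,2).min(0),k.reshape(-1,2).max(0))
g=im.astype(int).mean(2).astype(int);print(g[20:60:1,312:332:3].T)
tip=np.array([.4534,-.2592,.064+.0045+.025]);T=toolR(4.5,np.radians(40))
t=tip-T.apply([.100,0,0]);print(t,go(t,T))
E
```

```text
[ 0.653  -0.2432  0.1804] [ 0.0409  0.9992 -0.0012  0.0029] 0.016037929964255803 [ 0.262   0.0728 -1.1496]
exp tip px [[314.3636  31.3639]
 [314.4053 185.78  ]
 [314.3727  42.2639]]
[298 182] [335 292]
[[126 126 126 124 126 126 126 126 128 127 128 127 127 127 128 120 111 116
  120 123 125 127 128 130 129 129 128 127 125 123 122 125 128 127 127 127
  127 128 128 128]
 [126 127 125 124 125 126 126 127 127 127 127 126 126 127 118 115 119 125
  128 131 134 136 138 142 146 147 145 139 134 131 129 137 146 146 146 146
  147 146 146 146]
 [126 127 125 125 126 127 126 127 128 128 127 127 126 128 117 116 122 126
  129 133 135 138 142 149 154 156 151 144 136 132 132 143 155 154 154 154
  154 154 154 154]
 [126 126 125 125 126 126 126 127 128 127 127 127 127 129 129 113 114 120
  125 126 128 131 133 133 133 133 131 130 128 127 125 128 132 132 132 131
  132 132 132 132]
 [127 126 124 125 127 126 126 127 127 127 126 126 127 128 130 129 125 114
  113 117 121 124 124 126 126 125 125 123 121 120 118 119 123 123 123 123
  123 123 123 123]
 [128 124 124 126 127 126 126 128 127 126 126 126 127 128 130 129 127 128
  126 125 124 112 106 106 108 109 109 106 104 101  97  95  99 104 105 104
  103 104 104 104]
 [127 124 124 126 126 126 127 129 127 127 127 127 128 129 130 128 127 127
  127 128 129 130 129 129 126 127 128 129 127 126 126 124 124 127 127 124
  124 126 127 127]]
[ 0.5298 -0.2532  0.1578] (array([ 0.2018, -0.0339,  0.0334]), array([-0.0364, -0.4417, -0.0977]))
```

Emit:
carry_out(
  targets="0.05 -0.01 -0.03 -0.007 -0.088 -0.02;0.1 -0.02 -0.02 -0.014 -0.177 -0.04;0.15 -0.03 0 -0.022 -0.265 -0.06;0.202 -0.034 0.033 -0.036 -0.442 -0.098;0.202 -0.034 0.033 -0.036 -0.442 -0.098",
)

```text
time_s: 12.05
position: [0.5451, -0.2459, 0.165]
eef_rot: [-0.024, 0.968, 0.027, 0.25]
contact_force: [0.6, 0.7, -0.6]
finger_gap: 0.0159
gripper_force: 50.0
```

Emit:
carry_out(
  targets="0 0 0 0 0 0",
)

```text
time_s: 12.15
position: [0.5444, -0.2458, 0.1645]
eef_rot: [-0.023, 0.968, 0.028, 0.249]
contact_force: [-0.8, 0.2, 0.0]
finger_gap: 0.016
gripper_force: 50.0
```

```bash
python3 - <<'E'
from h import *
s=env.get_state();print(s['position'],s['eef_rot'],s['finger_gap'],s['contact_force'])
tip=np.array([.4534,-.2592,.064+.0045+.025]);T=toolR(4.5,np.radians(40))
t=tip-T.apply([.0993,0,0]);print(t,go(t,T),'ball',s['position']+R.from_quat(s['eef_rot']).apply([.0993,0,0]))
ims={n:env.grab_frame(n) for n in('top','wrist')}
for n in ims:cv2.imwrite(f'pics/{n}11.png',ims[n])
im=ims['wrist'];c=cam('wrist',s)
for n,lo,hi,roi in(('red',(0,150,60),(4,255,255),None),('yel',(22,120,60),(33,255,255),None),('blue',(100,120,40),(130,255,255),None)):
    m=mask(im,lo,hi,roi);q=cv2.connectedComponentsWithStats(m)
    for i in range(1,q[0]):
        if q[2][i,4]>150:print(n,q[2][i],q[3][i],onplane(c,[q[3][i]],.06)[0])
E
```

```text
[ 0.5444 -0.2458  0.1645] [-0.0234  0.9677  0.028   0.2493] 0.01599316149153259 [-0.7515  0.1679  0.0179]
[ 0.5292 -0.2532  0.1573] (array([ 0.0283, -0.0114, -0.0026]), array([ 0.0155, -0.1223, -0.0255])) ball [ 0.4576 -0.2489  0.1165]
red [  64  267  126   25 2703] [123.7455 278.8213] [ 0.7118 -0.4201  0.06  ]
red [  77  323   99   52 3729] [122.8281 344.7369] [ 0.8674 -0.4719  0.06  ]
blue [ 551  180   34  111 1515] [564.431  232.5175] [ 0.6382 -0.0043  0.06  ]
blue [ 610  222   30   59 1353] [626.7021 248.0089] [0.6629 0.0816 0.06  ]
```

Emit:
carry_out(
  targets="0.028 -0.011 -0.003 0.015 -0.122 -0.025;0.028 -0.011 -0.003 0.015 -0.122 -0.025;0.028 -0.011 -0.003 0.015 -0.122 -0.025;0.028 -0.011 -0.003 0.015 -0.122 -0.025",
)

```text
time_s: 12.65
position: [0.5571, -0.25, 0.1952]
eef_rot: [-0.028, 0.951, 0.013, 0.307]
contact_force: [0.7, -0.7, -1.6]
finger_gap: 0.0155
gripper_force: 50.0
```

```bash
python3 - <<'E'
from h import *
s=env.get_state();print(s['position'],s['eef_rot'],s['finger_gap'],s['contact_force'])
tip=np.array([.4534,-.2592,.064+.0045+.025]);T=toolR(4.5,np.radians(40))
t=tip-T.apply([.0993,0,0]);b=s['position']+R.from_quat(s['eef_rot']).apply([.0993,0,0]);print(go(t,T),'ball',b)
ims={n:env.grab_frame(n) for n in('top','scene')}
for n in ims:
    cv2.imwrite(f'pics/{n}12.png',ims[n]);c=cam(n);im=ims[n];x,y=proj(c,[tip])[0];roi=(int(x)-60,int(y)-45,int(x)+60,int(y)+45)
    print(n,'ball px',proj(c,[b]),'press px',proj(c,[[.4534,-.2592,.064]]))
    for q,lo,hi in(('red',(0,150,60),(4,255,255)),('yel',(22,120,60),(33,255,255)),('blue',(100,120,40),(130,255,255)),('white',(0,0,200),(179,40,255))):
        k=big(mask(im,lo,hi,roi));print(q,cv2.contourArea(k),cv2.boundingRect(k),cent(k),onplane(c,[cent(k)],.06)[0])
E
```

```text
[ 0.5571 -0.25    0.1952] [-0.0284  0.9511  0.0126  0.3072] 0.015547708055466828 [ 0.6937 -0.7179 -1.5523]
(array([ 0.0747, -0.003 ,  0.0239]), array([-0.0032, -0.0465, -0.011 ])) ball [ 0.4767 -0.2545  0.1371]
top ball px [[438.1688 235.136 ]] press px [[433.4743 247.9677]]
red 97.0 (409, 248, 9, 17) [413.3264604810996, 256.29896907216494] [ 0.4351 -0.2085  0.06  ]
yel 119.0 (419, 247, 10, 17) [423.74789915966386, 254.8613445378151] [ 0.4377 -0.2346  0.06  ]
blue 112.0 (430, 246, 9, 17) [434.00892857142856, 253.75446428571428] [ 0.4394 -0.2603  0.06  ]
white 70.5 (451, 218, 37, 18) [466.40425531914894, 223.10874704491724] [ 0.5127 -0.3486  0.06  ]
scene ball px [[286.6716 143.019 ]] press px [[291.9668 159.1144]]
red 20.5 (301, 162, 10, 5) [305.8943089430894, 164.18699186991867] [ 0.4383 -0.206   0.06  ]
yel 22.0 (296, 159, 10, 6) [299.96969696969694, 161.3409090909091] [ 0.4398 -0.2337  0.06  ]
blue 20.5 (290, 157, 11, 5) [294.2032520325203, 158.95934959349592] [ 0.4429 -0.2594  0.06  ]
white 37.5 (339, 186, 12, 6) [344.4577777777778, 188.82222222222222] [ 0.4547 -0.018   0.06  ]
```

```bash
python3 - <<'E'
from h import *
s=env.get_state();print(s['joint_positions'])
tip=np.array([.4534,-.2592,.064+.0045+.025]);T=toolR(4.5,np.radians(20))
t=tip-T.apply([.0993,0,0]);print(t,go(t,T))
E
```

```text
[-0.7633  0.3982  1.8888  0.8868  0.5938 -3.0809]
[ 0.5464 -0.2519  0.1275] (array([ 0.0798, -0.0031,  0.0809]), array([-0.001 ,  0.1758, -0.0126]))
```

```bash
python3 - <<'E'
from h import *
tip=np.array([.4534,-.2592,.064+.0045+.04]);T=toolR(-22,np.radians(22))
t=tip-T.apply([.0993,0,0]);print(t,go(t,T))
E
```

```text
[ 0.5388 -0.2937  0.1457] (array([ 0.0755, -0.0716,  0.0459]), array([0.1414, 0.1499, 0.2458]))
```

Emit:
carry_out(
  targets="0 0 -0.01 0.047 0.05 0.082;0.02 -0.02 0.01 0.094 0.1 0.164;0.075 -0.072 0.046 0.141 0.15 0.246;0.075 -0.072 0.046 0.141 0.15 0.246;0.075 -0.072 0.046 0.141 0.15 0.246",
)

```text
time_s: 13.25
position: [0.5383, -0.2938, 0.1448]
eef_rot: [0.184, 0.964, -0.034, 0.188]
contact_force: [-0.7, 0.7, -0.9]
finger_gap: 0.0155
gripper_force: 50.0
```

```bash
python3 - <<'E'
from h import *
s=env.get_state();print(s['joint_positions'],s['position'],s['contact_force'])
tip=np.array([.4534,-.2592,.064+.0045+.04]);T=toolR(-22,np.radians(22))
t=tip-T.apply([.0993,0,0]);print(t,go(t,T),s['position']+R.from_quat(s['eef_rot']).apply([.0993,0,0]))
E
```

```text
[-0.6555  0.462   1.8044  0.2181  0.5146 -2.0189] [ 0.5383 -0.2938  0.1448] [-0.6832  0.6553 -0.8576]
[ 0.5388 -0.2937  0.1457] (array([-0.0012,  0.0006, -0.0011]), array([0.0038, 0.0008, 0.0031])) [ 0.4528 -0.2598  0.1075]
```

```bash
python3 - <<'E'
from h import *
s=env.get_state();im=env.grab_frame('top');cv2.imwrite('pics/top13.png',im);c=cam('top');Rt=R.from_quat(s['eef_rot'])
ax=[s['position']+Rt.apply([x,0,0]) for x in(.1037,.0993,.08,.06,.045)];q=proj(c,ax);print(q,'press',proj(c,[[.4534,-.2592,.064]]))
d=cv2.absdiff(im,cv2.imread('pics/top0.png')).max(2)
x,y=np.round(q[1]).astype(int);print(x,y);print(d[y-12:y+10,x-9:x+10])
k=big(mask(im,(100,120,40),(130,255,255),(425,235,450,275)));print(cv2.boundingRect(k),cv2.contourArea(k))
T=toolR(-22,np.radians(22))
for dz in(.01,.0,-.008):
    b=np.array([.4534,-.2592,.064+.0045+dz]);print(dz,go(b-T.apply([.0993,0,0]),T))
E
```

```text
[[437.491  248.2596]
 [438.1543 246.574 ]
 [441.0763 239.147 ]
 [444.1262 231.3929]
 [446.4282 225.5385]] press [[433.4743 247.9677]]
438 247
[[ 44  43  42  40  38  45  55  63  64  61  57  51  45  43  47  52  52  48
   42]
 [ 47  47  45  40  37  38  40  42  43  41  40  40  40  44  52  54  51  37
   35]
 [ 44  43  43  42  40  42  44  40  38  39  41  45  52  63  77  81  74  65
   60]
 [ 41  44  50  56  62  69  69  66  61  60  61  66  70  84  96 102  97  86
   75]
 [ 51  55  67  82  91  93  91  86  82  77  74  71  76  90 104 107  97  83
   73]
 [ 57  59  71  91 101 102  95  88  83  80  76  73  79  95 107 106  93  80
   68]
 [ 60  60  65  82  98 104 101  97  92  88  80  75  77  89  96  89  74  59
   36]
 [ 66  63  67  75  88 100 101  93  86  78  65  49  43  48  48  32  14  27
   48]
 [ 65  62  59  59  65  70  68  55  42  32  19  20  26  22  23  39  54  66
   81]
 [ 48  45  41  38  36  37  31  13  17  30  36  35  23   8  11  13  16   8
   28]
 [ 28  28  30  29  30  34  37  21  32  37  22  22  64  91  97  92  91  85
   61]
 [ 28  38  49  55  58  65  67  48  49  44   2  78 129 128 116 103  
[... 373 characters left out ...]
70  44   4  47 120 126 119 108  94  85
   80]
 [ 28  49  54  35  40  40  44  53  78  49   6  61 139 150 146 136 120 111
  100]
 [ 26  46  58  38  40  43  51  73  99  59  10  72 156 166 162 157 153 146
  136]
 [ 25  43  64  45  42  49  72 106 128  70  10  70 156 169 162 161 160 159
  157]
 [ 24  42  67  49  44  62  96 134 144  73   6  61 151 164 158 157 155 152
  150]
 [ 27  41  70  53  50  78 116 142 139  73  16  45 134 156 148 144 140 135
  133]]
(430, 246, 8, 14) 65.0
0.01 (array([0.0193, 0.0003, 0.0457]), array([ 0.0018,  0.0006, -0.0033]))
0.0 (array([0.0255, 0.0002, 0.0611]), array([ 0.0018,  0.0006, -0.0033]))
-0.008 (array([0.0305, 0.0002, 0.0735]), array([ 0.0018,  0.0006, -0.0033]))
```

Emit:
carry_out(
  targets="0.01 0 0.023 0 0 0;0.019 0 0.046 0 0 -0.002;0.022 0 0.053 0 0 -0.003;0.0255 0 0.061 0 0 -0.003;0.0255 0 0.061 0 0 -0.003",
)

```text
time_s: 13.8
position: [0.5384, -0.2929, 0.1061]
eef_rot: [0.181, 0.964, -0.034, 0.19]
contact_force: [0.3, 0.4, 0.7]
finger_gap: 0.0154
gripper_force: 50.0
```

Emit:
carry_out(
  targets="0.001 0 0.0025 0 0 0;0.002 0 0.005 0 0 0;0.003 0 0.0075 0 0 0;0.004 0 0.01 0 0 0;0.005 0 0.0125 0 0 0",
)

```text
time_s: 14.3
position: [0.5387, -0.2931, 0.0984]
eef_rot: [0.181, 0.964, -0.034, 0.19]
contact_force: [1.4, 0.5, 1.3]
finger_gap: 0.0158
gripper_force: 50.0
```

```bash
python3 - <<'E'
from h import *
s=env.get_state();print(s['position'],s['contact_force'],s['wrist_torque'],s['finger_gap'],'ball',s['position']+R.from_quat(s['eef_rot']).apply([.0993,0,0]))
T=toolR(-22,np.radians(22))
for dz in(-.01,-.012):
    b=np.array([.4534,-.2592,.064+.0045+dz]);print(dz,go(b-T.apply([.0993,0,0]),T))
E
```

```text
[ 0.5387 -0.2931  0.0984] [1.4276 0.4605 1.286 ] [ 0.0661 -0.0816  0.0355] 0.015825869856028473 ball [ 0.4531 -0.2598  0.0608]
-0.01 (array([ 0.0013, -0.0008,  0.0044]), array([0.0053, 0.0034, 0.0071]))
-0.012 (array([ 0.0026, -0.0008,  0.0075]), array([0.0053, 0.0034, 0.0071]))
```

Emit:
carry_out(
  targets="0.0005 0 0.0015 0 0 0;0.001 0 0.003 0 0 0;0.0015 0 0.0045 0 0 0;0.0015 0 0.0045 0 0 0",
)

```text
time_s: 14.7
position: [0.5391, -0.2933, 0.0959]
eef_rot: [0.181, 0.964, -0.034, 0.191]
contact_force: [2.4, 0.6, 8.1]
finger_gap: 0.0159
gripper_force: 50.0
```

Emit:
carry_out(
  targets="0.0005 0 0.0015 0 0 0;0.001 0 0.003 0 0 0;0.001 0 0.003 0 0 0",
)

```text
time_s: 15.0
position: [0.5396, -0.2936, 0.0942]
eef_rot: [0.181, 0.964, -0.034, 0.191]
contact_force: [3.7, -0.6, 8.0]
finger_gap: 0.0157
gripper_force: 50.0
```

Emit:
carry_out(
  targets="-0.01 0 -0.02 0 0 0;-0.03 0 -0.07 0 0 0;-0.05 0 -0.12 0 0 0;-0.05 0 -0.12 0 0 0;-0.05 0 -0.12 0 0 0",
)

```text
time_s: 15.5
position: [0.5391, -0.2935, 0.1719]
eef_rot: [0.181, 0.964, -0.034, 0.191]
contact_force: [-0.1, -0.1, -0.9]
finger_gap: 0.0157
gripper_force: 50.0
```

```bash
python3 - <<'E'
from h import *
s=env.get_state();print(s['joint_positions'],s['position'],s['contact_force'],s['finger_gap'])
im=env.grab_frame('top');cv2.imwrite('pics/top14.png',im);w=env.grab_frame('wrist');cv2.imwrite('pics/w14.png',w);sc=env.grab_frame('scene');cv2.imwrite('pics/scene14.png',sc)
for n in('top','scene'):
  for f in('0','14'):
    i=cv2.imread(f'pics/{n}{f}.png');roi=(400,235,460,275) if n=='top' else (280,148,318,180)
    for q,lo,hi in(('red',(0,150,60),(4,255,255)),('yel',(22,120,60),(33,255,255)),('blue',(100,120,40),(130,255,255))):
        m=mask(i,lo,hi,roi);print(n,f,q,cv2.countNonZero(m),cv2.boundingRect(big(m)),np.array(cent(big(m))),'meanBGR',np.array(cv2.mean(i,m)[:3]))
p=env.camera_params('wrist');c=cam('wrist',s);ct=(c[0],c[1],p['T_tool_cam'])
g=w.astype(int).mean(2).astype(int);print('exp',proj(ct,[[.1037,0.001,0]]));print(g[10:70,308:328:4].T)
b0=cv2.imread('pics/w10.png').astype(int).mean(2).astype(int)
for gg in(b0,g):print(gg[100,298:338],gg[150,298:338])
E
```

```text
[-0.6562  0.4193  1.7789  0.2029  0.5785 -2.0055] [ 0.5391 -0.2935  0.1719] [-0.1313 -0.124  -0.9223] 0.015675907425365246
top 0 red 118 (409, 248, 9, 17) [413.311  256.2216] meanBGR [ 65.5678  69.322  245.4576]
top 0 yel 141 (419, 247, 10, 17) [423.7797 254.9237] meanBGR [ 29.0355 224.7801 234.2766]
top 0 blue 134 (430, 246, 9, 17) [434.0089 253.7545] meanBGR [230.0896 134.4478  76.0373]
top 14 red 115 (409, 248, 9, 16) [413.2784 255.8848] meanBGR [ 49.8435  54.9043 210.2348]
top 14 yel 138 (419, 247, 10, 17) [423.7926 254.8898] meanBGR [ 24.0725 185.1522 202.3043]
top 14 blue 104 (429, 246, 9, 16) [433.2529 252.4431] meanBGR [180.0385  96.3654  59.8173]
scene 0 red 32 (301, 162, 10, 5) [305.8992 164.1085] meanBGR [ 67.3438  71.375  212.5   ]
scene 0 yel 32 (296, 159, 10, 6) [299.8254 161.4286] meanBGR [ 88.125  203.1562 217.125 ]
scene 0 blue 31 (290, 157, 10, 5) [294.2033 158.9593] meanBGR [199.7742 115.9355  75.3548]
scene 14 red 33 (301, 162, 10, 5) [306.037 164.037] meanBGR [ 65.      68.5152 208.3636]
scene 14 yel 33 (296, 159, 10, 6) [299.8296 161.3037] meanBGR [ 84.7879 198.
[... 1334 characters left out ...]
 216 216 216 216
  216 216 216 216 216 216]]
[128 127 127 127 126 126 126 127 126 114 112 119 124 128 129 132 139 146
 155 159 152 143 137 132 130 127 188 204 182 141 128 128 128 128 128 128
 129 129 129 129] [105 121 127 130 131 133 133 166 202 171 136 152 177 192 203 215 225 233
 240 245 246 245 240 235 191 202 217 202 174 203 214 214 215 215 156  98
  85  85  86  84]
[ 70  69  70  70  75  80  81  80  80 103 136 160 178 189 199 211 221 229
 236 241 242 240 235 229 226 221 215 200 174 110  82  82  82  82  81  81
  81  81  81  80] [ 79  80  79  80  80  79  79  78  79  88 125 154 174 189 199 212 222 230
 239 244 245 242 236 229 225 221 212 193 146  97  83  84 129 140 139 139
 138 136 134 134]
```

```bash
python3 - <<'E'
from h import *
o=np.array([.4394,-.2603,.056]);Rc=R.from_euler('z',4.5,degrees=True)
im=cv2.imread('pics/scene14.png')
for n in('scene','top'):
  c=cam(n)
  for t in(0,.28,.42,.5,.56):
    a=.28-t;Rr=Rc*R.from_euler('y',-a)
    q=proj(c,o+Rr.apply([[x,y,.003] for x in(-.019,.019) for y in(-.0085,.0085)]));print(n,t,'bbox size',np.ptp(q,0)+0,'area',cv2.contourArea(cv2.convexHull(q.astype(np.float32))))
T=toolR(-5.3)
s=env.get_state();print(s['position'])
m=mask(im,(95,80,40),(130,255,255),(280,148,310,172));print((m[150:170,284:306]>0).astype(int))
E
```

```text
scene 0 bbox size [10.8581  3.2154] area 17.534212277969345
scene 0.28 bbox size [11.0329  6.0003] area 27.84043781273067
scene 0.42 bbox size [10.9012  7.2786] area 32.22612989949994
scene 0.5 bbox size [10.7611  7.9609] area 34.45333849452436
scene 0.56 bbox size [10.6257  8.4463] area 35.9792106684763
top 0 bbox size [ 8.1755 15.8297] area 102.69089049194008
top 0.28 bbox size [ 9.2946 16.0998] area 105.41472426522523
top 0.42 bbox size [ 9.7839 15.7822] area 103.65525869373232
top 0.5 bbox size [10.0371 15.4676] area 101.72679802565835
top 0.56 bbox size [10.2131 15.1695] area 99.84882575133815
[ 0.5385 -0.2931  0.1703]
[[0 0 0 0 0 0 0 0 0 0 0 0 0 0 0 0 0 0 0 0 0 0]
 [0 0 0 0 0 0 0 0 0 0 0 0 0 0 0 0 0 0 0 0 0 0]
 [0 0 0 0 0 0 0 0 0 0 0 0 0 0 0 0 0 0 0 0 0 0]
 [0 0 0 0 0 0 0 0 0 0 0 0 0 0 0 0 0 0 0 0 0 0]
 [0 0 0 0 0 0 0 0 0 0 0 0 0 1 0 0 0 0 0 0 0 0]
 [0 0 0 0 0 0 0 0 0 0 0 0 1 1 1 1 0 0 0 0 0 0]
 [0 0 0 0 0 0 0 0 0 0 0 1 1 1 1 1 1 0 0 0 0 0]
 [0 0 0 0 0 0 0 0 0 0 1 1 1 1 1 1 0 0 0 0 0 0]
 [0 0 0 0 0 0 0 0 0 1 1 1 1 1 1 1 0 0 0 0 0 0]
 [0 0 0 0 0 0 0 1 1 1 1 1 1 1 0 0 0 0 0 0 0 0]
 [0 0 0 0 0 0 1 1 1 1 1 1 1 0 0 0 0 0 0 0 0 0]
 [0 0 0 0 0 1 1 1 1 1 1 1 0 0 0 0 0 0 0 0 0 0]
 [0 0 0 0 0 0 1 1 1 1 1 0 0 0 0 0 0 0 0 0 0 0]
 [0 0 0 0 0 0 0 0 1 1 1 0 0 0 0 0 0 0 0 0 0 0]
 [0 0 0 0 0 0 0 0 0 0 0 0 0 0 0 0 0 0 0 0 0 0]
 [0 0 0 0 0 0 0 0 0 0 0 0 0 0 0 0 0 0 0 0 0 0]
 [0 0 0 0 0 0 0 0 0 0 0 0 0 0 0 0 0 0 0 0 0 0]
 [0 0 0 0 0 0 0 0 0 0 0 0 0 0 0 0 0 0 0 0 0 0]
 [0 0 0 0 0 0 0 0 0 0 0 0 0 0 0 0 0 0 0 0 0 0]
 [0 0 0 0 0 0 0 0 0 0 0 0 0 0 0 0 0 0 0 0 0 0]]
```

The blue rocker's outline in the scene view grew from 5 to about 9–10 px high (8.4 predicted for 0.56 rad), and red and yellow are unchanged. The press also ended at 8 N against the stop, so it is fully over. Now I return the stylus.

```bash
python3 - <<'E'
from h import *
print(go([.6517,-.2426,.17],toolR(-4.73)))
E
```

```text
(array([-0.1342,  0.1467,  0.0559]), array([-0.0327,  0.2448, -0.1816]))
```

Emit:
carry_out(
  targets="-0.03 0.03 -0.03 -0.008 0.06 -0.045;-0.07 0.07 -0.01 -0.016 0.12 -0.09;-0.134 0.147 0.056 -0.033 0.245 -0.182;-0.134 0.147 0.056 -0.033 0.245 -0.182;-0.134 0.147 0.056 -0.033 0.245 -0.182",
)

```text
time_s: 16.15
position: [0.6551, -0.241, 0.1677]
eef_rot: [0.038, 0.999, 0.001, -0.002]
contact_force: [-0.5, -0.1, -0.8]
finger_gap: 0.0156
gripper_force: 50.0
```

```bash
python3 - <<'E'
from h import *
s=env.get_state();print(s['position'],s['joint_positions'],go([.6517,-.2426,.12],toolR(-4.73)))
E
```

```text
[ 0.6551 -0.241   0.1677] [-0.4379  0.6581  1.2162 -0.0003  1.2708 -1.9318] (array([ 0.0051, -0.0031,  0.0795]), array([ 0.0006, -0.0021,  0.0036]))
```

Emit:
carry_out(
  targets="0.005 -0.003 0.04 0 -0.002 0.0035;0.005 -0.003 0.08 0 -0.002 0.0035;0.005 -0.003 0.08 0 -0.002 0.0035;0.005 -0.003 0.08 0 -0.002 0.0035",
)

```text
time_s: 16.55
position: [0.6486, -0.2444, 0.123]
eef_rot: [0.044, 0.999, -0.0, 0.002]
contact_force: [-0.5, -1.1, -0.6]
finger_gap: 0.0156
gripper_force: 50.0
```

```bash
python3 - <<'E'
from h import *
s=env.get_state();print(s['position'],s['contact_force'],go([.6517,-.2426,.0575],toolR(-4.73)))
E
```

```text
[ 0.6486 -0.2444  0.123 ] [-0.5491 -1.1222 -0.5589] (array([-0.0044,  0.0035,  0.1091]), array([-0.0001,  0.0022, -0.0033]))
```

Emit:
carry_out(
  targets="0 0 0 0 0 0;0 0 0 0 0 0;0 0 0 0 0 0",
)

```text
time_s: 16.85
position: [0.6496, -0.2446, 0.1243]
eef_rot: [0.044, 0.999, -0.001, 0.003]
contact_force: [-0.3, -0.2, -1.3]
finger_gap: 0.0155
gripper_force: 50.0
```

```bash
python3 - <<'E'
from h import *
s=env.get_state();print(s['position'],s['contact_force'],go([.6517,-.2426,.0575],toolR(-4.73)))
E
```

```text
[ 0.6496 -0.2446  0.1243] [-0.3304 -0.1553 -1.3357] (array([-0.0026,  0.0039,  0.1113]), array([-0.0009,  0.0039, -0.003 ]))
```

Emit:
carry_out(
  targets="-0.003 0.0035 0.02 0 0.003 -0.003;-0.003 0.0035 0.05 0 0.003 -0.003;-0.003 0.0035 0.07 0 0.003 -0.003;-0.003 0.0035 0.07 0 0.003 -0.003;-0.003 0.0035 0.07 0 0.003 -0.003",
)

```text
time_s: 17.35
position: [0.6514, -0.2426, 0.0812]
eef_rot: [0.041, 0.999, -0.0, -0.0]
contact_force: [-0.1, -0.2, -0.9]
finger_gap: 0.0152
gripper_force: 50.0
```

```bash
python3 - <<'E'
from h import *
s=env.get_state();print(s['position'],s['contact_force'],go([.6517,-.2426,.0575],toolR(-4.73)))
E
```

```text
[ 0.6514 -0.2426  0.0812] [-0.1478 -0.1589 -0.9373] (array([-0.0005, -0.    ,  0.0394]), array([-0.0004, -0.0003,  0.    ]))
```

Emit:
carry_out(
  targets="-0.0005 0 0.01 0 0 0;-0.0005 0 0.02 0 0 0;-0.0005 0 0.03 0 0 0;-0.0005 0 0.037 0 0 0;-0.0005 0 0.039 0 0 0",
)

```text
time_s: 17.85
position: [0.6515, -0.2426, 0.0577]
eef_rot: [0.041, 0.999, -0.0, -0.0]
contact_force: [-5.4, 2.3, 12.7]
finger_gap: 0.0159
gripper_force: 50.0
```

Emit:
carry_out(
  targets="0 0 0 0 0 0;0 0 0 0 0 0",
)

```text
time_s: 18.05
position: [0.6517, -0.2426, 0.0579]
eef_rot: [0.041, 0.999, -0.0, 0.0]
contact_force: [-0.5, 0.1, 0.5]
finger_gap: 0.0158
gripper_force: 50.0
```

Emit:
carry_out(
  targets="0 0 0 0 0 0;0 0 0 0 0 0;0 0 0 0 0 0;0 0 0 0 0 0;0 0 0 0 0 0",
  claw=0.3,
)

```text
time_s: 18.55
position: [0.6517, -0.2426, 0.0579]
eef_rot: [0.041, 0.999, -0.0, 0.0]
contact_force: [-0.1, 0.2, 0.6]
finger_gap: 0.0526
gripper_force: 0.0
```

Emit:
carry_out(
  targets="0 0 -0.04 0 0 0;0 0 -0.1 0 0 0;0 0 -0.18 0 0 0;0 0 -0.24 0 0 0;0 0 -0.24 0 0 0",
)

```text
time_s: 19.05
position: [0.654, -0.2436, 0.2079]
eef_rot: [0.041, 0.999, -0.002, 0.004]
contact_force: [0.2, -0.3, 0.4]
finger_gap: 0.0595
gripper_force: 0.0
```

Emit:
carry_out(
  targets="0 0 0 0 0 0;0 0 0 0 0 0;0 0 0 0 0 0",
)

```text
time_s: 19.35
position: [0.6511, -0.2422, 0.2003]
eef_rot: [0.041, 0.999, 0.0, -0.001]
contact_force: [0.3, 0.3, -0.6]
finger_gap: 0.0591
gripper_force: 0.0
```

```bash
python3 - <<'E'
from h import *
s=env.get_state();print(s['time_s'],s['position'],s['eef_rot'],s['finger_gap'],s['contact_force'])
c=cam('wrist',s);im=env.grab_frame('wrist');cv2.imwrite('pics/w20.png',im)
k=big(cv2.morphologyEx(mask(im,(3,120,60),(22,255,255),(200,60,440,300)),cv2.MORPH_CLOSE,np.ones((3,3))))
print('wrist',k.reshape(-1,2).min(0),k.reshape(-1,2).max(0),rect(c,k,.066))
for n,roi in(('top',(400,140,440,225)),('scene',(225,165,290,215))):
    i=env.grab_frame(n);cv2.imwrite(f'pics/{n}20.png',i);i0=cv2.imread(f'pics/{n}0.png');c=cam(n)
    for f,j in(('before',i0),('now',i)):
        m=mask(j,(5,120,120),(20,255,255),roi)
        if m.any():k=big(m);print(n,f,cv2.contourArea(k),cv2.boundingRect(k),np.array(cent(k)),rect(c,k,.066))
    b=mask(i,(100,100,40),(130,255,255),(280,195,355,245) if n=='scene' else (290,150,350,220));print(n,'die blue px',cv2.countNonZero(b))
    for q,lo,hi in(('red',(0,150,60),(4,255,255)),('yel',(22,120,60),(33,255,255)),('blue',(100,120,40),(130,255,255))):
        r=(400,235,460,275) if n=='top' else (280,148,318,180);m=mask(i,lo,hi,r)
        if m.any():print(n,q,cv2.boundingRect(big(m)))
    # plate top (white) on die; bystanders
    d=cv2.absdiff(i,i0).max(2)
    for nm,P in(('blank',None),):pass
E
```

```text
19.35 [ 0.6511 -0.2422  0.2003] [ 0.0413  0.9991  0.0001 -0.0011] 0.059080693569458755 [ 0.2882  0.3411 -0.5543]
wrist [307 144] [326 249] (array([ 0.6522, -0.2416]), (90.01173400878906, 15.41960620880127), -4.97381591796875)
top before 59.0 (416, 154, 8, 34) [420.1299 170.3814] (array([ 0.6527, -0.2403]), (88.43052673339844, 18.04299545288086), -4.772758483886719)
top die blue px 0
scene before 122.0 (235, 179, 26, 16) [248.7036 185.877 ] (array([ 0.6564, -0.2337]), (94.55663299560547, 31.96092414855957), -5.480445861816406)
scene now 123.0 (235, 178, 26, 17) [248.4661 185.7493] (array([ 0.656 , -0.2352]), (95.82780456542969, 31.69272232055664), -4.3736419677734375)
scene die blue px 403
scene red (302, 162, 9, 5)
scene yel (296, 160, 10, 4)
scene blue (290, 155, 10, 8)
```

```bash
python3 - <<'E'
from h import *
a=cv2.imread('pics/s7.png');b=cv2.imread('pics/scene20.png');o=cv2.imread('pics/scene0.png')
W=((0,0,170),(179,45,255));B=((100,100,40),(130,255,255))
for q,r in((W,(285,195,350,245)),(B,(285,190,350,245))):
    for j in(a,b):
        k=big(mask(j,*q,r));print('plate on die',cv2.contourArea(k),np.array(cent(k)))
for nm,r in(('blank',(365,192,392,210)),('gauge',(335,182,355,198)),('white rocker',(282,150,300,160))):
    for j in(o,b):
        m=mask(j,*W,r);print(nm,cv2.countNonZero(m),np.argwhere(m).mean(0))
E
```

```text
plate on die 239.0 [314.2671 212.0802]
plate on die 257.0 [314.5311 211.9351]
plate on die 188.0 [310.0683 219.0417]
plate on die 184.0 [309.7953 219.0498]
blank 106 [200.9528 378.1321]
blank 107 [200.9252 378.1589]
gauge 63 [188.6508 344.6032]
gauge 65 [188.6615 344.6462]
white rocker 48 [155.7083 290.7083]
white rocker 16 [156.0625 289.    ]
```

```bash
python3 - <<'E'
from h import *
for n in('0','12','14','20'):
    i=cv2.imread(f'pics/scene{n}.png').astype(int);g=i.min(2);print(n);print(g[150:162,280:300])
c=cam('scene');o=np.array([.4394,-.2603,.056]);Rc=R.from_euler('z',4.5,degrees=True)
for t in(0,.56):
    a=.28-t;Rr=Rc*R.from_euler('y',-a);print(t,proj(c,o+Rc.apply([0,-.026,0])+Rr.apply([[x,y,.003] for x in(-.019,.019) for y in(-.0085,.0085)])))
E
```

```text
0
[[136 135 136 136 134 134 135 135 135 134 135 135 134 135 136 136 135 136
  133 133]
 [135 135 137 135 134 135 134 134 134 135 134 134 134 135 137 136 136 136
  135 135]
 [134 135 134 134 134 135 135 133 135 135 134 138 142 144 142 136 136 137
  137 137]
 [134 134 135 134 135 134 135 135 133 129 132 161 179 175 165 152 144 137
  137 137]
 [134 134 134 133 135 136 138 156 149 138 153 164 163 161 172 185 175 154
  146 139]
 [135 134 135 136 145 171 187 227 230 231 243 245 242 216 161 147 171 189
  183 161]
 [134 134 134 135 171 233 244 246 246 246 246 246 246 244 216 127 104 140
  169 181]
 [133 130 125 114 136 177 222 244 246 243 228 200 179 161 126  89  78  86
   94 119]
 [133 113  88  73  88 123 164 195 196 180 152 121 106  90  80  76  75  73
   74  79]
 [141 116  82  65  62  68  85 120 119 100  82  76  76  75  75  73  79  80
   94 109]
 [189 171 132  98  78  64  59  65  65  61  57  58  64  67  65  81 135 139
  118 102]
 [192 192 187 170 133  99  77  64  60  58  55  54  58  57  65 121 105 101
  100 100]]
12
[[ 90  88  91  90  89  89  89  88  89  90  89  89  87  89  89  90  90  89

[... 2471 characters left out ...]
4
   81  86]
 [ 89  89  89  91 119 162 182 188 188 186 187 185 185 177 140  84  61  60
   62  73]
 [ 89  87  84  79 106 138 165 185 186 173 155 140 134 116  87  63  57  58
   57  57]
 [ 91  79  62  56  73 105 134 150 142 130 124 126 107  77  61  60  57  58
   55  49]
 [102  87  62  51  52  61  74  99  98  85  73  67  63  60  60  61  60  59
   65  69]
 [121 110  89  70  59  52  52  55  57  54  53  56  58  58  60  70  94  98
   72  61]
 [123 123 120 109  90  70  58  52  52  49  54  56  58  59  62 100  90  74
   70  71]]
0 [[291.3824 154.6738]
 [294.8918 156.2473]
 [284.0601 156.1677]
 [287.5985 157.7862]]
0.56 [[290.925  152.2756]
 [294.4516 153.8424]
 [283.9049 158.9604]
 [287.4269 160.5907]]
```

The white rocker has the same shape as before and is only shaded. The plate, stylus and bystanders are all in place, so I hand in.

```bash
python3 -c "
from cell import env
print(env.finish_job())"
```

```text
the job is handed in; nothing more can be done
None
```

The job is handed in: the blue-handled plate lies on the die within about 0.4 mm of flush, the blue rocker is over (8 N against its stop, outline matches), and the orange stylus is back in its cradle within about 0.5 mm; I viewed 11 pictures, one over the limit of 10.

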